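# Weigh returned filter cartridges, rack the light ones, lock the rack

### The arm

A 6-joint arm with a two-finger parallel gripper is mounted at the origin on the work surface. World frame = base frame: x ahead of the robot, y to its left, z up, the work surface at z = 0. Lengths are in m, angles in rad, forces in N, time in s.
With the tool pointing down it reaches from about 0.25 to 0.8 m from the base axis. Payload 8.5 kg.
Tool frame: the origin (TCP) lies between the finger pads; the fingertips stand manip.finger_overhang ahead of it and the grasp point (between the pads) lies 3 mm ahead of it (manip.finger_overhang is the distance from the TCP to the fingertips, in m); x points along the fingers, y is the direction in which the jaws open and shut, and the axes are right-handed (so a half turn about x gives the same grasp; the last joint's range is limited). The gripper opens to 85 mm and grips with 20 to 120 N. Pads are 22 mm wide; open, the fingers measure 114 mm over their backs; the gripper's body (76 mm by 85 mm) begins 54 mm behind the grasp point. The pads swing forward as they close: fully open they stand 13 mm farther back than shut.
Start: joints at [-1.114, 0.238, -0.013, 1.319, 0, 1.571], TCP at [0.232, -0.471, 0.253] pointing down, gripper open.
Joint ranges: [-2.66, 2.66], [-1.03, 1.9], [-1.14, 1.46], [-1.82, 2.27], [-1.45, 1.34], [-3.14, 3.14]. Speed limits (rad/s): [2.22, 2.22, 2.79, 3.14, 3.14, 3.14].

### API

Orientations are given as a unit quaternion [w, x, y, z].
In Python, from cell import manip gives the robot as it stands. The module is installed in compiled form; this text tells all that it offers.
- The arm moves only by the shell command python3 -m pendant 'ROWS' [OPENING]. ROWS is JSON, one flat list of numbers, 6 for each row, row after row: the shift along the tool's x, y, z in units of 25 mm (1.0 is 25 mm), then the turn, a rotation vector about the tool's x, y, z in units of 5 degrees (1.0 is 5 degrees). A call has 1 to 12 rows; each row is the pose to reach, as a shift and turn from the pose commanded when the call began, along the tool's axes at that moment; what a row does not reach only later rows make up. A row lasts 1/12 s, in which the tool goes at most 41.7 mm and 7.16 degrees, less where a joint would pass 70% of its speed; a pose out of reach is approached as far as the arm can. A call with a gripper value outside its range is refused whole. OPENING is the finger opening in mm, from 0 to 85.4, set as the call begins (- or left out, the last holds). The fingers move at their own pace and stop on an object; the grip force is fixed at half the most. Time passes only in rows, so rows that repeat a pose let the fingers close. It gives the time, the measured TCP pose, the force and the opening at its end, in the units of the state.
- manip.read_state(): the state, without advancing time (a new reading comes with each control period).
- manip.camera(name): name is "side" or "top"; returns a dict with "pixels" (480x640x3 uint8, blue, green, red), "mtx" (3x3 intrinsics, pixels), "position" and "rotation" of the camera in the world. Camera axes: x right, y up, looking along -z (the intrinsics and any distortion apply to the point x, -y, -z); pixel columns grow to the right and rows downward; lengths in m; the calibration is good to about 2 mm. A picture is of the moment at which its call begins. There is no depth.
- manip.close_job(): hands the job in, once; it reports no verdict.
Trained networks look in a picture, given as the dict that the camera call returned (one of the last four; its "shot" number tells which), for a name from the list of things; names that differ only in an ending like _2 or _b are one class to them, and where a whole thing is asked for, a point or a joint stands for the part that bears it (a point fixed in the world has none). Each returns a list of dicts, best first, with "conf" (0 to 1); they miss things now and then, are a little off and sometimes report something else, mostly with a low value. They report only what shows in the picture. A call takes as long as a camera call. They do not tell look-alikes from the thing itself.
- manip.trace(picture, target): "mask" (480x640 bool, what is visible of it) and "at" ([column, row] in pixels, amid what is visible of it).
The state is a dict: "t": time; "joint_pos": joint angles; "qd": joint speeds; "joint_efforts": joint torques, N m; "ee_pos": TCP position; "eef_rot": TCP orientation; "wrist_force": force on the tool from outside, world axes, zero at the start; "torque": the same for the moment, N m; "gripper_width": finger opening in m.
Only numpy, scipy, OpenCV 4.12 (cv2) and the standard library are available. Lean on these libraries where they do the work, as an engineer would, in place of code of your own. Each camera call takes 0.05 s, during which the arm holds its last target.

### The job

Take the white pin of the red bar at the mouth of the aluminium rack and swing the bar up past upright, so that it stays clear of the lane. Then feel the weight of every yellow-capped filter cartridge lying on the grey returns pad: stand those lighter than 400 g upright in the lane of the rack with the green-capped spare, and put those heavier than 400 g down on the floor of the orange service tray, not on top of one another (within 35 g of the limit either place will do). Only when all are sorted, swing the red bar back until it rests fully down in its yellow catch, against its stop. Leave the spare standing in the rack and the other things on the bench where they are.

Things in the scene. Friction and masses are not known exactly. Their poses are not given: they have to be found in the camera images.
- cartridge_a: filter cartridge, square bar 50 x 50 x 105 mm: steel foot (24 mm), blue body, yellow cap. Origin at the centre of the foot's underside, z along it to the cap. Starts lying on the pad, cap roughly to the right (-y). All look alike; each weighs 160 to 640 g. Centre of mass 35 mm from the foot's underside: let go on its foot's edge leaning under 30 degrees, it rocks upright. May be absent
- cartridge_b: filter cartridge, square bar 50 x 50 x 105 mm: steel foot (24 mm), blue body, yellow cap. Origin at the centre of the foot's underside, z along it to the cap. Starts lying on the pad, cap roughly to the right (-y). All look alike; each weighs 160 to 640 g. Centre of mass 35 mm from the foot's underside: let go on its foot's edge leaning under 30 degrees, it rocks upright. May be absent
- cartridge_c: filter cartridge, square bar 50 x 50 x 105 mm: steel foot (24 mm), blue body, yellow cap. Origin at the centre of the foot's underside, z along it to the cap. Starts lying on the pad, cap roughly to the right (-y). All look alike; each weighs 160 to 640 g. Centre of mass 35 mm from the foot's underside: let go on its foot's edge leaning under 30 degrees, it rocks upright. May be absent
- cartridge_d: filter cartridge, square bar 50 x 50 x 105 mm: steel foot (24 mm), blue body, yellow cap. Origin at the centre of the foot's underside, z along it to the cap. Starts lying on the pad, cap roughly to the right (-y). All look alike; each weighs 160 to 640 g. Centre of mass 35 mm from the foot's underside: let go on its foot's edge leaning under 30 degrees, it rocks upright. May be absent
- spare: the good spare cartridge, same shape and size but with a green cap, 350 g, standing in the far end of the rack's lane; origin at the centre of its underside, z up. It stays there, standing
- rack: fixed aluminium rack: a lane along its x, which points from the open mouth (on the left) to the end wall (on the right, about world -y). Origin on the table at the lane's middle. Floor 6 mm thick; lane 64 mm wide (y +-32 mm), from its mouth at x = -181 to the end wall at 157 mm (75 mm high). Side walls 7 mm thick, tops 22 mm above the table. The spare stands at about x = 120 mm: room for four more
- pad: grey returns pad, fixed, 170 (x) x 250 (y) x 4 mm, no rim; origin under its centre
- tray: orange service tray, fixed, outside 180 (x) x 250 (y) x 16 mm high, walls and floor 5 mm thick; origin under its centre
- bar (a joint): angle of the red bar about its hinge: 0 = level across the lane's mouth, resting in the catch (hard stop); 1.57 = upright; up to 2.1 = open, leaning towards the robot. It starts down or nearly so (0 to 0.4). The hinge is stiff (0.22 N m): the bar stays where it is left and about 2 to 3 N at the pin moves it
- bar_hinge (a point): the bar's hinge axis (along the rack's x), 45 mm above the table, at rack x = -190 mm, y = -70 mm. The post beside it is 20 x 12 x 55 mm
- bar_pin (a point): grip point on the white round pull pin (12 mm thick, 47 mm long, level, along the rack's x) that sticks out of the red bar's outer side, 105 mm from the hinge; point 36 mm outside the bar's centre line (rack -x). The bar is 14 mm wide (rack x), 12 mm thick, 130 mm long; shut, it points to rack +y and ends between two yellow cheeks (55 mm high, at rack y = 45 to 61 mm)
- bottle: small clear bottle with a blue cap, 56 mm across, 130 mm tall; leave alone
- disc_filter: blue disc filter, 72 mm across, 66 mm tall; leave alone
- screwdriver: screwdriver lying on the bench near the robot; leave alone
- power_brick: black power brick 110 x 50 x 32 mm; leave alone
Things that resemble listed ones, but are neither listed nor needed, are in the scene too. Leave any brown or pink look-alike of the cartridge_a alone.

How it is judged:
On the way, in this order (a step that is already met when the one before it is completed fails the run):
1. the red bar is swung up past upright (value of joint bar above 1.5 rad), for 0.2 s.
2. with the red bar still open, every cartridge is sorted: light ones upright in the lane, heavy ones in the tray ((((x of cartridge_a in the frame of rack between -0.152 and 0.135 m and y of cartridge_a in the frame of rack between -0.015 and 0.015 m and z of cartridge_a in the frame of rack between -0.002 and 0.012 m and angle between cartridge_a's own z axis and vertical below 0.1 rad) and contact force between cartridge_a and rack below 4.4 N) or (x of cartridge_a in the frame of tray between -0.085 and 0.085 m and y of cartridge_a in the frame of tray between -0.12 and 0.12 m and z of cartridge_a in the frame of tray below 0.04 m and contact force between cartridge_a and tray above 3.45 N)) and linear speed of each of cartridge_a, cartridge_b, cartridge_c, cartridge_d below 0.03 m/s and (((x of cartridge_b in the frame of rack between -0.152 and 0.135 m and y of cartridge_b in the frame of rack between -0.015 and 0.015 m and z of cartridge_b in the frame of rack between -0.002 and 0.012 m and angle between cartridge_b's own z axis and vertical below 0.1 rad) and contact force between cartridge_b and rack below 4.4 N) or (x of cartridge_b in the frame of tray between -0.085 and 0.085 m and y of cartridge_b in the frame of tray between -0.12 and 0.12 m and z of cartridge_b in the frame of tray below 0.04 m and contact force between cartridge_b and tray above 3.45 N)) and (((x of cartridge_c in the frame of rack between -0.152 and 0.135 m and y of cartridge_c in the frame of rack between -0.015 and 0.015 m and z of cartridge_c in the frame of rack between -0.002 and 0.012 m and angle between cartridge_c's own z axis and vertical below 0.1 rad) and contact force between cartridge_c and rack below 4.4 N) or (x of cartridge_c in the frame of tray between -0.085 and 0.085 m and y of cartridge_c in the frame of tray between -0.12 and 0.12 m and z of cartridge_c in the frame of tray below 0.04 m and contact force between cartridge_c and tray above 3.45 N)) and (((x of cartridge_d in the frame of rack between -0.152 and 0.135 m and y of cartridge_d in the frame of rack between -0.015 and 0.015 m and z of cartridge_d in the frame of rack between -0.002 and 0.012 m and angle between cartridge_d's own z axis and vertical below 0.1 rad) and contact force between cartridge_d and rack below 4.4 N) or (x of cartridge_d in the frame of tray between -0.085 and 0.085 m and y of cartridge_d in the frame of tray between -0.12 and 0.12 m and z of cartridge_d in the frame of tray below 0.04 m and contact force between cartridge_d and tray above 3.45 N)) and value of joint bar above 1 rad), for 0.3 s.
3. the red bar is swung down into its catch (value of joint bar below 0.06 rad), for 0.2 s.
At the end, for the whole second after the job is handed in: every cartridge present under 400 g stands in the rack's lane (within 15 mm of its centre line, tilt under 0.1 rad), every one over 400 g rests on the floor of the tray (from 350 to 450 g either place counts); the bar is within 0.06 rad of its stop; the spare still stands in the lane; all at rest ((((x of cartridge_a in the frame of rack between -0.152 and 0.135 m and y of cartridge_a in the frame of rack between -0.015 and 0.015 m and z of cartridge_a in the frame of rack between -0.002 and 0.012 m and angle between cartridge_a's own z axis and vertical below 0.1 rad) and contact force between cartridge_a and rack below 4.4 N) or (x of cartridge_a in the frame of tray between -0.085 and 0.085 m and y of cartridge_a in the frame of tray between -0.12 and 0.12 m and z of cartridge_a in the frame of tray below 0.04 m and contact force between cartridge_a and tray above 3.45 N)) and linear speed of each of cartridge_a, cartridge_b, cartridge_c, cartridge_d below 0.03 m/s and (((x of cartridge_b in the frame of rack between -0.152 and 0.135 m and y of cartridge_b in the frame of rack between -0.015 and 0.015 m and z of cartridge_b in the frame of rack between -0.002 and 0.012 m and angle between cartridge_b's own z axis and vertical below 0.1 rad) and contact force between cartridge_b and rack below 4.4 N) or (x of cartridge_b in the frame of tray between -0.085 and 0.085 m and y of cartridge_b in the frame of tray between -0.12 and 0.12 m and z of cartridge_b in the frame of tray below 0.04 m and contact force between cartridge_b and tray above 3.45 N)) and (((x of cartridge_c in the frame of rack between -0.152 and 0.135 m and y of cartridge_c in the frame of rack between -0.015 and 0.015 m and z of cartridge_c in the frame of rack between -0.002 and 0.012 m and angle between cartridge_c's own z axis and vertical below 0.1 rad) and contact force between cartridge_c and rack below 4.4 N) or (x of cartridge_c in the frame of tray between -0.085 and 0.085 m and y of cartridge_c in the frame of tray between -0.12 and 0.12 m and z of cartridge_c in the frame of tray below 0.04 m and contact force between cartridge_c and tray above 3.45 N)) and (((x of cartridge_d in the frame of rack between -0.152 and 0.135 m and y of cartridge_d in the frame of rack between -0.015 and 0.015 m and z of cartridge_d in the frame of rack between -0.002 and 0.012 m and angle between cartridge_d's own z axis and vertical below 0.1 rad) and contact force between cartridge_d and rack below 4.4 N) or (x of cartridge_d in the frame of tray between -0.085 and 0.085 m and y of cartridge_d in the frame of tray between -0.12 and 0.12 m and z of cartridge_d in the frame of tray below 0.04 m and contact force between cartridge_d and tray above 3.45 N)) and value of joint bar below 0.06 rad and x of spare in the frame of rack between -0.152 and 0.135 m and y of spare in the frame of rack between -0.015 and 0.015 m and z of spare in the frame of rack between -0.002 and 0.012 m and angle between spare's own z axis and vertical below 0.1 rad); the robot touches nothing.
It fails at once if the spare cartridge is toppled (angle between spare's own z axis and vertical above 0.6 rad).
It fails at once if one of the other things on the bench is pushed away (distance of any of bottle, disc_filter, screwdriver, power_brick from where it was at the start of the episode above 0.06 m).
Of cartridge_a, cartridge_b, cartridge_c, cartridge_d only 3 to 4 are there at a start; the rules pass over those that are not, and their reading is None.
At some moment in a run one of cartridge_a, cartridge_b, cartridge_c, cartridge_d may be knocked a few centimetres aside while the robot is not near it.
Once in a run the grip may slacken for a moment while it holds something.
It also fails if it takes over 210 s, if anything falls off the work surface, if the arm or the gripper's body presses on something with over 40 N, if the wrist force passes 120 N, or if a joint passes its speed limit or range.

## Working session

There is one attempt and no reset: what is moved stays moved. The work goes in short steps, Python scripts to look and compute and a shell command to move; the robot and the scene stay as the last step left them, time stands still between calls to the robot, and variables do not carry over. Pictures are saved under pics/ and viewed, and the job is handed in when it is done.

```bash
mkdir -p pics; ls
python3 - <<'E'
from cell import manip
import cv2,json,numpy as np
print(manip.read_state(), manip.finger_overhang)
for n in ("top","side"):
    c=manip.camera(n)
    cv2.imwrite(f"pics/{n}0.png",c["pixels"])
    print(n,c["mtx"],c["position"],c["rotation"],[k for k in c])
    for t in ("cartridge_a","spare","rack","pad","tray","bar","bar_pin"):
        try: print(t,[(round(d["conf"],2),[int(v) for v in d["at"]],int(d["mask"].sum())) for d in manip.trace(c,t)])
        except Exception as e: print(t,e)
E
```

```text
pics
{'t': 0.0, 'joint_pos': array([-1.11395716e+00,  2.38782284e-01, -1.42701972e-02,  1.31918180e+00,
       -4.13907572e-05,  1.57080996e+00]), 'qd': array([-1.16827204e-03,  8.68374671e-04, -7.09671719e-04,  1.33478360e-03,
        3.28304056e-05, -4.29797753e-04]), 'joint_efforts': array([ 2.47897558e-03, -5.38779473e+01,  3.46436191e+01,  1.82399660e-02,
        1.76567655e-04,  1.69523940e-05]), 'ee_pos': array([ 0.23140449, -0.47082209,  0.2526706 ]), 'eef_rot': array([-0.15961956, -0.68861156, -0.1606033 ,  0.68887031]), 'wrist_force': array([ 0.46217631,  0.27798579, -0.37898743]), 'torque': array([-0.01027001, -0.00343117, -0.01721655]), 'gripper_width': 0.0857267009821254} 0.022
top [[571.80393219   0.         310.64362801]
 [  0.         571.80393219 254.07746922]
 [  0.           0.           1.        ]] [0.18450828 0.03137282 1.56424197] [-0.69443517 -0.05868385  0.05535027  0.71501912] ['pixels', 'mtx', 'position', 'rotation', 'shot']
cartridge_a [(0.92, [291, 163], 896), (0.9, [291, 194], 863), (0.7, [194, 330], 871), (0.65, [368, 294], 686), (0.6, [243, 167], 830)]
[... 296 characters left out ...]
e [[614.71615441   0.         328.76275317]
 [  0.         614.71615441 241.78981015]
 [  0.           0.           1.        ]] [0.45161386 1.15587883 0.81566543] [ 0.00658408 -0.00135023  0.47061481  0.88231317] ['pixels', 'mtx', 'position', 'rotation', 'shot']
cartridge_a [(0.96, [256, 268], 1137), (0.93, [448, 354], 2314), (0.82, [381, 215], 791), (0.75, [177, 411], 2974), (0.66, [244, 310], 3574), (0.63, [217, 265], 1027), (0.32, [318, 276], 3947)]
spare [(0.65, [324, 209], 863), (0.57, [237, 360], 1261)]
rack [(0.97, [322, 276], 4269)]
pad [(0.96, [246, 311], 3504), (0.36, [321, 277], 4093)]
tray [(0.82, [243, 221], 4106)]
bar [(0.73, [319, 282], 671)]
bar_pin [(0.72, [322, 284], 620)]
```

View pics/top0.png

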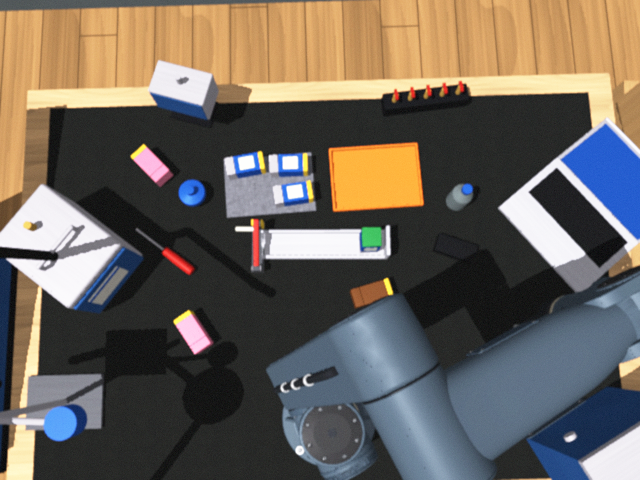

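View pics/side0.png

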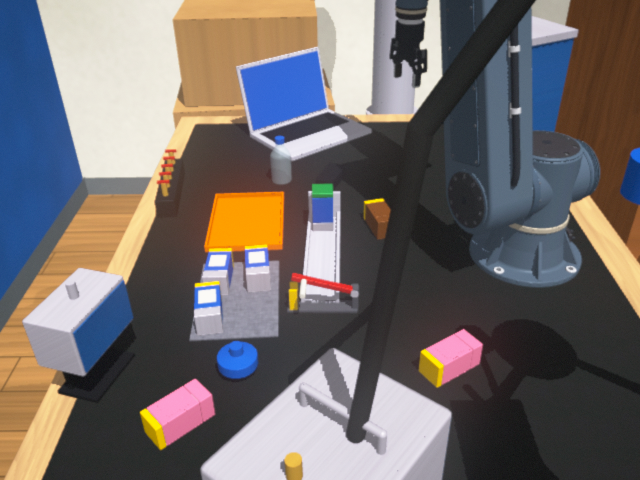

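```bash
cat > h.py <<'E'
import numpy as np,cv2
from scipy.spatial.transform import Rotation as R
from cell import manip
def rot(q): q=np.asarray(q); return R.from_quat([q[1],q[2],q[3],q[0]])
def proj(c,P):
    P=np.atleast_2d(P); l=rot(c["rotation"]).inv().apply(P-c["position"])
    l=l*[1,-1,-1]; u=l@np.asarray(c["mtx"]).T
    return u[:,:2]/u[:,2:]
def unproj(c,uv,z):
    uv=np.atleast_2d(uv).astype(float); d=np.c_[uv,np.ones(len(uv))]@np.linalg.inv(c["mtx"]).T
    d=rot(c["rotation"]).apply(d*[1,-1,-1]); s=(z-c["position"][2])/d[:,2]
    return np.asarray(c["position"])+d*s[:,None]
def tri(c1,u1,c2,u2):
    A=[];b=[]
    for c,u in((c1,u1),(c2,u2)):
        d=unproj(c,u,0)[0]-c["position"]; d/=np.linalg.norm(d); M=np.eye(3)-np.outer(d,d)
        A.append(M);b.append(M@c["position"])
    return np.linalg.lstsq(np.vstack(A),np.hstack(b),rcond=None)[0]
E
cat > look.py <<'E'
import sys
from h import *
# look.py name cam x0 y0 x1 y1
n,cam,*b=sys.argv[1:]; x0,y0,x1,y1=map(int,b)
c=manip.camera(cam); p=c["pixels"][y0:y1,x0:x1]; s=min(800/(x1-x0),600/(y1-y0))
cv2.imwrite(f"pics/{n}.png",cv2.resize(p,None,fx=s,fy=s,interpolation=cv2.INTER_CUBIC)); print("scale",s,manip.read_state()["t"])
E
python3 look.py t1 top 210 130 440 290; python3 look.py s1 side 180 170 400 335
```

```text
scale 3.4782608695652173 0.85
scale 3.6363636363636362 0.9
```

View pics/t1.png

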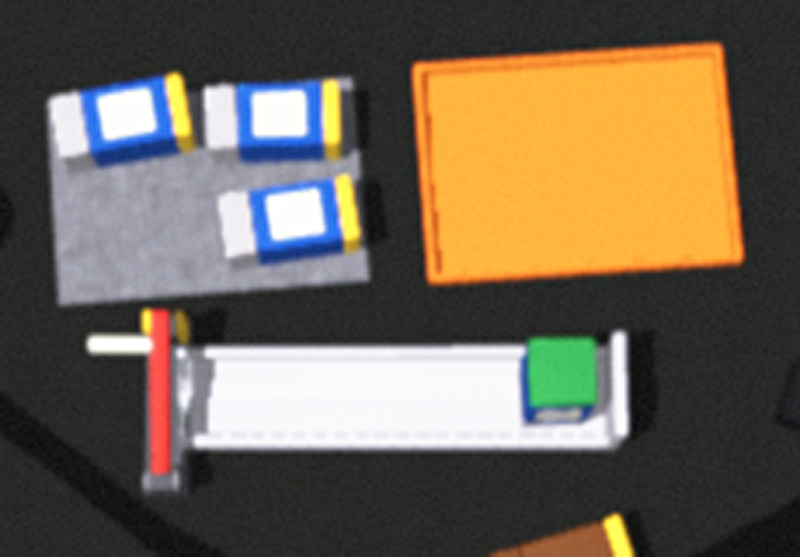

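View pics/s1.png

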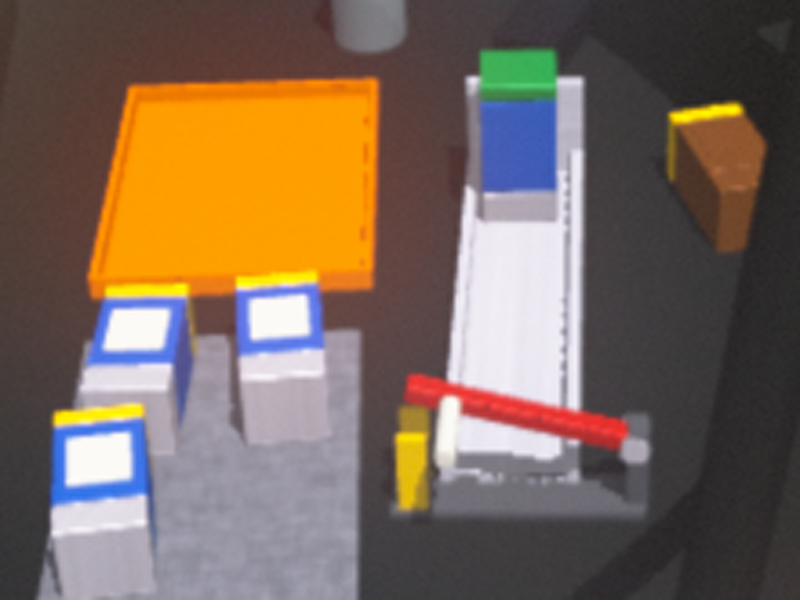

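```bash
cat > a.py <<'E'
from h import *
from scipy.optimize import least_squares
T=manip.camera("top");S=manip.camera("side")
t=lambda x,y:np.array([210+x/3.4783,130+y/3.4783]); s=lambda x,y:np.array([180+x/3.6364,170+y/3.6364])
print("pin outer",tri(T,t(90,346),S,s(445,463)),"inner",tri(T,t(150,344),S,s(449,404)))
print("bar tip",tri(T,t(159,311),S,s(410,386)),"bar hinge",tri(T,t(160,470),S,s(625,436)))
print("wall far z22",unproj(T,[t(250,347),t(500,344)],.022)); print("wall near z0",unproj(T,[t(250,448),t(600,448)],0))
print("endwall outer top z75", unproj(T,[t(627,331)],.075), "side endwall top L,R", unproj(S,[s(467,78),s(583,78)],.075))
print("mouth floor side",unproj(S,[s(444,478),s(578,480)],.006))
print("spare cap corners top",unproj(T,[t(528,337),t(595,337),t(596,402),t(529,405)],.111))
print("tray top",unproj(T,[t(413,64),t(722,44),t(743,264),t(430,284)],.016).round(3))
print("pad",unproj(T,[t(48,98),t(58,304),t(370,281),t(352,78)],.004).round(3))
for n,q in dict(A=[(50,97),(185,73),(193,147),(62,154)],B=[(206,86),(340,82),(340,155),(208,150)],C=[(220,194),(350,175),(360,247),(226,254)]).items():
    p=unproj(T,[t(*v) for v in q],.054); print(n,p.round(3)[:,:2].tolist(),p.mean(0).round(3))
for n,q in dict(A=[(54,407),(145,405),(150,494),(54,505)],B=[(106,286),(189,286),(175,366),(83,372)],C=[(236,274),(317,272),(326,347),(239,356)]).items():
    p=unproj(S,[s(*v) for v in q],.054); print(n,"side",p.round(3)[:,:2].tolist(),p.mean(0).round(3))
E
python3 a.py
```

```text
pin outer [0.4999256  0.23270874 0.06879744] inner [0.49906046 0.18624587 0.07245989]
bar tip [0.52168134 0.17839527 0.07956483] bar hinge [0.40388799 0.18272989 0.046183  ]
wall far z22 [[ 0.50591033  0.11226733  0.022     ]
 [ 0.50237907 -0.08549219  0.022     ]]
wall near z0 [[ 0.42847961  0.11510697  0.        ]
 [ 0.42020623 -0.16315252  0.        ]]
endwall outer top z75 [[ 0.49866546 -0.17884572  0.075     ]] side endwall top L,R [[ 0.49436999 -0.1722875   0.075     ]
 [ 0.41576907 -0.17026569  0.075     ]]
mouth floor side [[0.50346266 0.16883412 0.006     ]
 [0.42736877 0.17219617 0.006     ]]
spare cap corners top [[ 0.48872923 -0.09982176  0.111     ]
 [ 0.48722558 -0.14971168  0.111     ]
 [ 0.43804332 -0.14807081  0.111     ]
 [ 0.43726991 -0.09834925  0.111     ]]
tray top [[ 0.738 -0.025  0.016]
 [ 0.747 -0.276  0.016]
 [ 0.563 -0.282  0.016]
 [ 0.554 -0.032  0.016]]
pad [[0.722 0.274 0.004]
 [0.55  0.267 0.004]
 [0.561 0.016 0.004]
 [0.732 0.025 0.004]]
A [[0.706, 0.265], [0.722, 0.158], [0.661, 0.152], [0.659, 0.256]] [0.687 0.208 0.054]
B [[0.711, 0.141], [0.711, 0.035], [0.651, 0.037], [0.659, 0.14]] [0.683 0.088 0.054]
C [[0.622, 0.132], [0.635, 0.029], [0.576, 0.023], [0.574, 0.128]] [0.602 0.078 0.054]
A side [[0.72, 0.161], [0.669, 0.16], [0.656, 0.237], [0.706, 0.245]] [0.688 0.201 0.054]
B side [[0.709, 0.041], [0.659, 0.042], [0.657, 0.123], [0.709, 0.128]] [0.684 0.084 0.054]
C side [[0.632, 0.03], [0.583, 0.029], [0.572, 0.107], [0.621, 0.115]] [0.602 0.07  0.054]
```

```bash
cat > plan.py <<'E'
import sys
from h import *
# plan.py x y z yaw tilt [sgn]: tool dir down, jaws (tool y) = sgn*(cos yaw, sin yaw); tilt about tool y (deg): tool dir tips to +world y
def target(yaw,tilt,sg=-1):
    a=np.array([np.cos(yaw),np.sin(yaw),0]); l=np.array([-np.sin(yaw),np.cos(yaw),0])
    tl=np.radians(tilt); d=np.sin(tl)*l-np.cos(tl)*np.array([0,0,1.])
    y=sg*a; return R.from_matrix(np.c_[d,y,np.cross(d,y)])
if __name__=="__main__":
    x,y,z,yaw,tilt=map(float,sys.argv[1:6]); sg=float(sys.argv[6]) if len(sys.argv)>6 else -1
    s=manip.read_state(); C=rot(s["eef_rot"]); 
    d=C.inv().apply(np.array([x,y,z])-s["ee_pos"])/.025
    T=target(yaw,tilt,sg); w=np.degrees((C.inv()*T).as_rotvec())/5
    print("t",round(s["t"],2),"pos",s["ee_pos"].round(4),"force",s["wrist_force"].round(2),"w",round(s["gripper_width"],4),"j",s["joint_pos"].round(2))
    print("axes",C.as_matrix().round(2).tolist()); print("shift",d.round(2),"turn",w.round(2))
E
python3 plan.py .498 .219 .20 -.026 0 -1;python3 plan.py .498 .219 .20 -.026 0 1
```

```text
t 1.0 pos [ 0.2316 -0.4712  0.2533] force [-0.41 -0.56 -0.64] w 0.085 j [-1.11  0.24 -0.01  1.32  0.    1.57]
axes [[-0.0, 0.44, -0.9], [0.0, -0.9, -0.44], [-1.0, -0.0, -0.0]]
shift [  2.13 -20.08 -21.74] turn [23.53  0.    0.  ]
t 1.0 pos [ 0.2316 -0.4712  0.2533] force [-0.41 -0.56 -0.64] w 0.085 j [-1.11  0.24 -0.01  1.32  0.    1.57]
axes [[-0.0, 0.44, -0.9], [0.0, -0.9, -0.44], [-1.0, -0.0, -0.0]]
shift [  2.13 -20.08 -21.74] turn [-12.47  -0.     0.  ]
```

```bash
python3 -m pendant '[0,-1.5,-1.6,-1,0,0, 0,-3,-3.2,-2,0,0, 0,-4.5,-4.8,-3,0,0, 0,-6,-6.4,-4,0,0, 0,-7.5,-8,-5,0,0, 0,-9,-9.6,-6,0,0, 0,-10.5,-11.2,-7,0,0, 0,-12,-12.8,-8,0,0, 0,-13.5,-14.4,-9,0,0, 0,-15,-16,-10,0,0, 0,-16.5,-17.6,-11,0,0, 0,-18,-19.2,-12,0,0]' 40; python3 plan.py .498 .219 .20 -.026 0 1
```

```text
t: 2.0
ee_pos: [0.4083, -0.0012, 0.2537]
eef_rot: [0.484, 0.516, 0.484, -0.515]
wrist_force: [1.7, -0.5, -0.1]
gripper_width: 0.0403
t 2.0 pos [ 0.4083 -0.0012  0.2537] force [ 1.73 -0.51 -0.14] w 0.0403 j [-0.    0.04 -0.25  1.28 -0.    1.63]
axes [[0.0, 1.0, -0.06], [-0.0, -0.06, -1.0], [-1.0, 0.0, -0.0]]
shift [ 2.15  3.03 -9.01] turn [-0.42 -0.   -0.01]
```

```bash
python3 -m pendant '[0,0,0,0,0,0, 0,0,0,0,0,0]'; python3 plan.py .498 .219 .20 -.026 0 1
```

```text
t: 2.17
ee_pos: [0.4085, -0.0011, 0.2532]
eef_rot: [-0.484, -0.515, -0.485, 0.515]
wrist_force: [-0.6, 0.3, 0.7]
gripper_width: 0.0401
t 2.17 pos [ 0.4085 -0.0011  0.2532] force [-0.63  0.3   0.7 ] w 0.0401 j [-0.    0.04 -0.25  1.28  0.    1.63]
axes [[-0.0, 1.0, -0.06], [0.0, -0.06, -1.0], [-1.0, -0.0, -0.0]]
shift [ 2.13  3.03 -9.01] turn [-0.4 -0.   0. ]
```

```bash
python3 -m pendant '[1,3,-9,-0.4,0,0, 1,3,-9,-0.4,0,0, 1,3,-9,-0.4,0,0, 1,3,-9,-0.4,0,0, 1,3,-9,-0.4,0,0, 1,3,-9,-0.4,0,0, 1,3,-9,-0.4,0,0, 1,3,-9,-0.4,0,0, 1,3,-9,-0.4,0,0]'; python3 plan.py .498 .219 .075 -.026 0 1; python3 look.py t2 top 210 130 440 290; python3 look.py s2 side 180 170 400 335
```

```text
t: 2.92
ee_pos: [0.4978, 0.2146, 0.2282]
eef_rot: [-0.492, -0.508, -0.492, 0.509]
wrist_force: [-0.1, 0.1, 0.1]
gripper_width: 0.04
t 2.92 pos [0.4978 0.2146 0.2282] force [-0.07  0.08  0.09] w 0.04 j [ 0.41  0.28 -0.02  1.27 -0.    2.01]
axes [[-0.0, 1.0, -0.03], [-0.0, -0.03, -1.0], [-1.0, -0.0, 0.0]]
shift [ 6.13  0.01 -0.18] turn [-0.09  0.01  0.01]
scale 3.4782608695652173 2.9667
scale 3.6363636363636362 3.0167
```

View pics/s2.png

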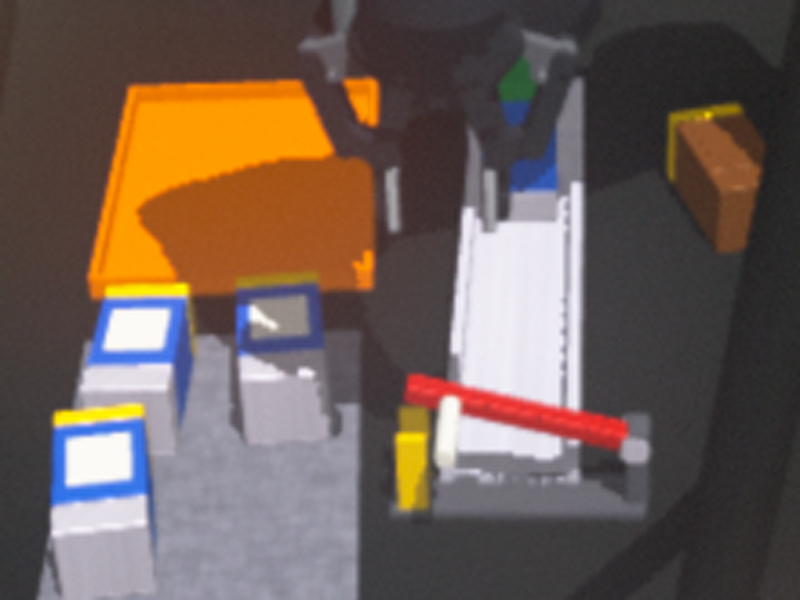

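```bash
python3 -m pendant '[1,0,-0.2,0,0,0, 2.5,0,-0.25,0,0,0, 3.5,0,-0.25,0,0,0, 4.5,0,-0.25,0,0,0, 5.4,0,-0.25,0,0,0, 6.1,0,-0.25,0,0,0, 6.1,0,-0.25,0,0,0, 6.1,0,-0.25,0,0,0]' 34;  python3 -m pendant '[0,0,0,0,0,0, 0,0,0,0,0,0, 0,0,0,0,0,0, 0,0,0,0,0,0, 0,0,0,0,0,0, 0,0,0,0,0,0]' 0;python3 look.py s3 side 180 170 400 335;python3 plan.py .498 .219 .075 -.026 0 1
```

```text
t: 3.68
ee_pos: [0.4977, 0.2211, 0.076]
eef_rot: [-0.491, -0.508, -0.492, 0.509]
wrist_force: [0.2, -0.7, 0.5]
gripper_width: 0.0342
t: 4.18
ee_pos: [0.5007, 0.2224, 0.078]
eef_rot: [0.493, 0.51, 0.49, -0.507]
wrist_force: [4.9, -3.2, 1.6]
gripper_width: 0.0103
scale 3.6363636363636362 4.2333
t 4.23 pos [0.5007 0.2224 0.078 ] force [ 5.23 -3.46  1.49] w 0.0097 j [ 0.42  0.39 -0.27  0.91 -0.    2.02]
axes [[0.01, 1.0, -0.03], [0.0, -0.03, -1.0], [-1.0, 0.01, -0.0]]
shift [ 0.12 -0.1   0.14] turn [-0.08 -0.01 -0.07]
```

View pics/s3.png

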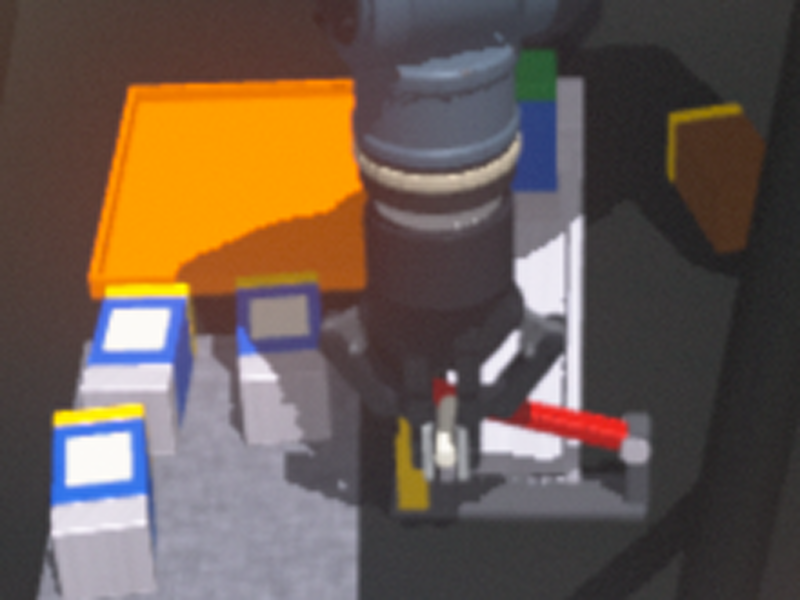

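```bash
python3 -m pendant '[-0.5,-0.15,0,0,0,0, -1,-0.4,0,0,0,0, -1.4,-0.7,0,0,0,0, -1.8,-1,0,0,0,0, -2.2,-1.4,0,0,0,0, -2.5,-1.8,0,0,0,0, -2.75,-2.3,0,0,0,0, -2.95,-2.75,0,0,0,0, -3.05,-3.25,0,0,0,0, -3.15,-3.75,0,0,0,0, -3.15,-3.75,0,0,0,0]';python3 look.py s4 side 180 170 400 335;python3 plan.py .498 .219 .075 -.026 0 1
```

```text
t: 5.15
ee_pos: [0.4064, 0.2259, 0.1592]
eef_rot: [0.493, 0.511, 0.49, -0.505]
wrist_force: [-0.3, -5.7, 25.6]
gripper_width: 0.0096
scale 3.6363636363636362 5.2
t 5.2 pos [0.4068 0.2259 0.1592] force [-0.33 -7.16 26.43] w 0.0095 j [ 0.51  0.18 -0.34  1.04 -0.    2.11]
axes [[0.01, 1.0, -0.03], [0.0, -0.03, -1.0], [-1.0, 0.01, -0.0]]
shift [3.4  3.63 0.17] turn [-0.07 -0.04 -0.1 ]
```

View pics/s4.png

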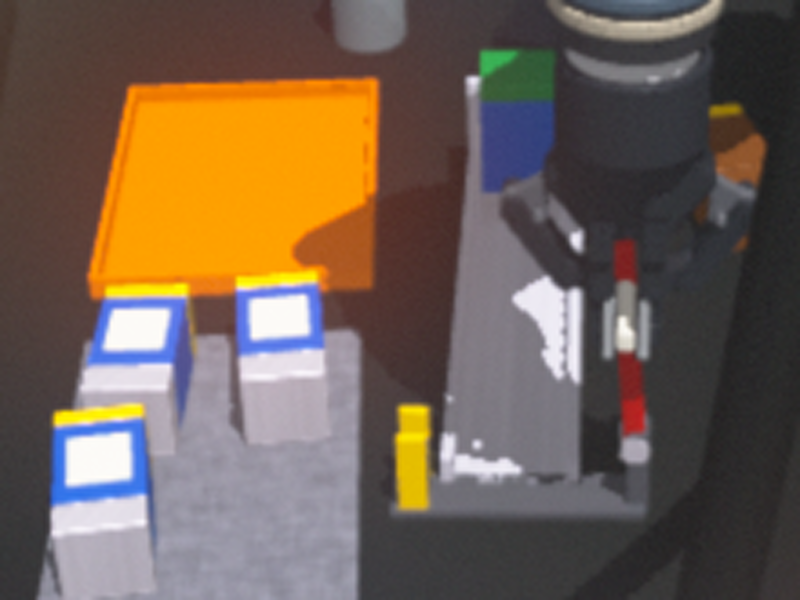

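```bash
python3 -m pendant '[-0.1,-0.5,0,0,0,0, -0.1,-1,0,0,0,0, 0,-1.5,0,0,0,0, 0.2,-2,0,0,0,0, 0.25,-2.2,0,0,0,0, 0.25,-2.2,0,0,0,0]';python3 plan.py .498 .219 .075 -.026 0 1; python3 -m pendant '[0,0,0,0,0,0, 0,0,0,0,0,0, 0,0,0,0,0,0, 0,0,0,0,0,0]' 40; python3 look.py s5 side 180 170 400 335
```

```text
t: 5.7
ee_pos: [0.35, 0.2278, 0.1493]
eef_rot: [0.492, 0.509, 0.492, -0.506]
wrist_force: [2.8, 2.9, -9.6]
gripper_width: 0.0093
t 5.7 pos [0.35   0.2278 0.1493] force [ 2.77  2.94 -9.56] w 0.0093 j [ 0.58  0.12 -0.45  1.   -0.    2.18]
axes [[0.0, 1.0, -0.03], [0.0, -0.03, -1.0], [-1.0, 0.0, -0.0]]
shift [2.99 5.92 0.17] turn [-0.07 -0.03 -0.04]
t: 6.03
ee_pos: [0.3497, 0.2272, 0.1489]
eef_rot: [0.492, 0.508, 0.492, -0.508]
wrist_force: [0.6, -0.1, 0.4]
gripper_width: 0.0401
scale 3.6363636363636362 6.0833
```

View pics/s5.png

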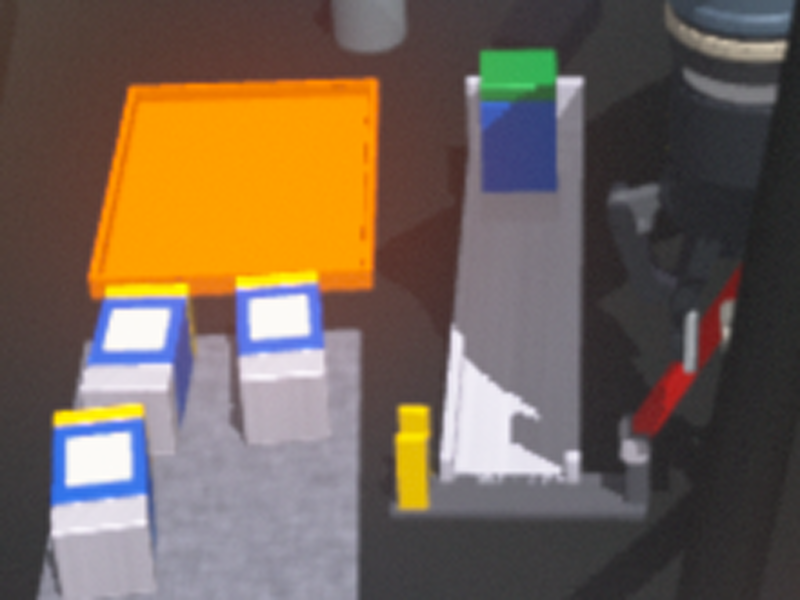

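```bash
python3 -m pendant '[-1,0,0,0,0,0, -2,0,0,0,0,0, -3.5,0,0,0,0,0, -4,0,0,0,0,0, -4,0,0,0,0,0]' 66; python3 plan.py .686 .213 .17 .15 25 1
```

```text
t: 6.5
ee_pos: [0.3509, 0.228, 0.2516]
eef_rot: [0.492, 0.51, 0.492, -0.506]
wrist_force: [0.6, 0.2, -0.4]
gripper_width: 0.066
t 6.5 pos [0.3509 0.228  0.2516] force [ 0.55  0.19 -0.35] w 0.066 j [ 0.58  0.05 -0.24  1.27  0.    2.18]
axes [[0.0, 1.0, -0.03], [0.0, -0.03, -1.0], [-1.0, 0.0, -0.0]]
shift [ 3.33 13.4   0.18] turn [-2.04  4.95 -0.51]
```

```bash
python3 -m pendant '[2,13.4,0.2,-2,5,-0.5, 2,13.4,0.2,-2,5,-0.5, 2,13.4,0.2,-2,5,-0.5, 2,13.4,0.2,-2,5,-0.5, 2,13.4,0.2,-2,5,-0.5, 2,13.4,0.2,-2,5,-0.5, 2,13.4,0.2,-2,5,-0.5, 2,13.4,0.2,-2,5,-0.5, 2,13.4,0.2,-2,5,-0.5, 2,13.4,0.2,-2,5,-0.5, 2,13.4,0.2,-2,5,-0.5]'; python3 plan.py .686 .213 .1 .15 25 1;python3 look.py s6 side 180 170 400 335;python3 look.py t6 top 210 130 440 290
```

```text
t: 7.42
ee_pos: [0.6835, 0.2113, 0.1965]
eef_rot: [0.404, 0.55, 0.64, -0.353]
wrist_force: [0.1, -0.5, -0.1]
gripper_width: 0.0666
t 7.42 pos [0.6835 0.2113 0.1965] force [ 0.14 -0.47 -0.14] w 0.0666 j [0.13 0.6  0.34 1.33 0.44 1.55]
axes [[-0.07, 0.99, 0.13], [0.42, 0.15, -0.9], [-0.91, -0.01, -0.42]]
shift [3.52 0.14 1.59] turn [-0.08 -0.02  0.06]
scale 3.6363636363636362 7.4667
scale 3.4782608695652173 7.5167
```

View pics/s6.png

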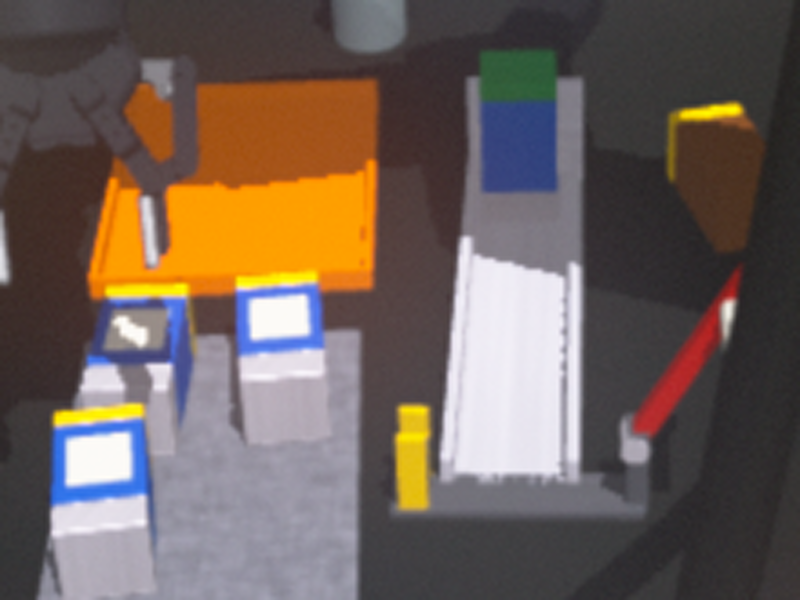

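View pics/t6.png

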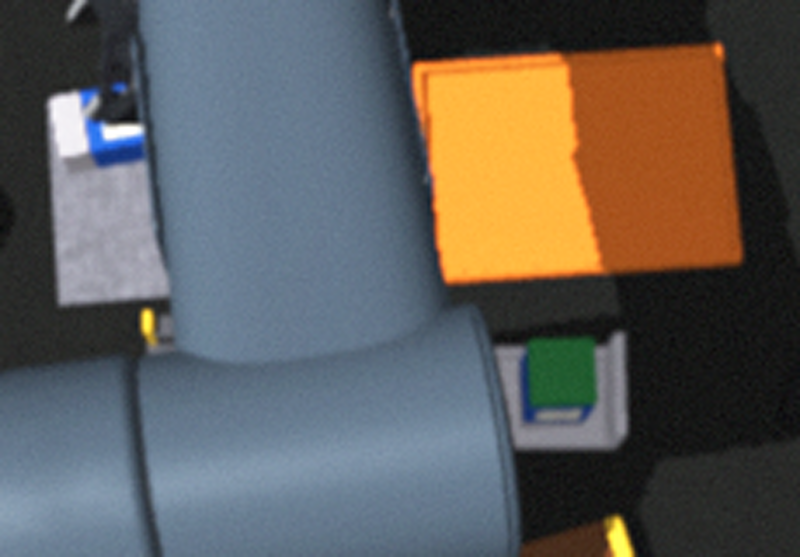

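```bash
python3 -m pendant '[1,0.1,0.45,0,0,0, 2,0.1,0.9,0,0,0, 3.5,0.1,1.6,0,0,0, 4.5,0.1,2.05,0,0,0, 5.2,0.1,2.37,0,0,0, 5.8,0.1,2.65,0,0,0, 5.8,0.1,2.65,0,0,0, 5.8,0.1,2.65,0,0,0]'; python3 plan.py .686 .213 .037 .15 25 1;python3 look.py s7 side 150 170 370 335
```

```text
t: 8.18
ee_pos: [0.6845, 0.2135, 0.0397]
eef_rot: [0.405, 0.55, 0.64, -0.352]
wrist_force: [-0.3, 0.3, 0.4]
gripper_width: 0.0658
t 8.18 pos [0.6845 0.2135 0.0397] force [-0.29  0.29  0.41] w 0.0658 j [0.13 0.7  0.11 1.   0.44 1.56]
axes [[-0.07, 0.99, 0.13], [0.42, 0.15, -0.9], [-0.91, -0.01, -0.42]]
shift [0.09 0.06 0.07] turn [-0.06 -0.02  0.04]
scale 3.6363636363636362 8.2333
```

View pics/s7.png

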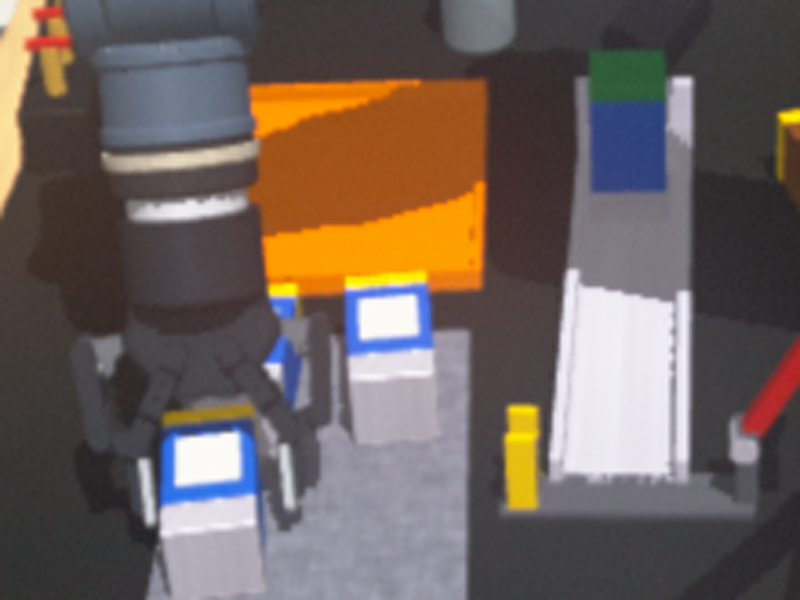

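```bash
python3 -m pendant '[0,0.15,0,0,0,0, 0,0.15,0,0,0,0]'; python3 -m pendant '[0,0,0,0,0,0, 0,0,0,0,0,0, 0,0,0,0,0,0, 0,0,0,0,0,0, 0,0,0,0,0,0, 0,0,0,0,0,0]' 0; python3 -m pendant '[-1,0,-0.45,0,0,0, -2,0,-0.9,0,0,0, -3,0,-1.35,0,0,0, -4.5,0,-2.1,0,0,0, -4.5,0,-2.1,0,0,0, -4.5,0,-2.1,0,0,0, -4.5,0,-2.1,0,0,0]';cat > w.py <<'E'
from h import *
F=[];M=[]
for i in range(12):
    manip.camera("side"); s=manip.read_state(); F.append(s["wrist_force"]); M.append(s["torque"])
print(s["t"],np.mean(F,0).round(3),np.std(F,0).round(2),np.mean(M,0).round(3),"w",s["gripper_width"],s["ee_pos"].round(4), "g",round(-np.mean(F,0)[2]/9.81*1000))
E
python3 w.py; python3 look.py s8 side 150 170 370 335
```

```text
t: 8.4
ee_pos: [0.6908, 0.2141, 0.0411]
eef_rot: [0.406, 0.551, 0.639, -0.351]
wrist_force: [0.7, -0.0, 0.0]
gripper_width: 0.066
t: 8.9
ee_pos: [0.6897, 0.2137, 0.0403]
eef_rot: [0.405, 0.551, 0.639, -0.352]
wrist_force: [-2.0, -1.5, 6.2]
gripper_width: 0.0488
t: 9.48
ee_pos: [0.6894, 0.2133, 0.1618]
eef_rot: [0.405, 0.55, 0.64, -0.353]
wrist_force: [-0.7, -0.1, -6.6]
gripper_width: 0.0493
10.0833 [-0.196  0.12  -6.171] [0.39 0.6  0.44] [-0.969 -0.139 -0.007] w 0.049497637105575816 [0.6899 0.2137 0.1629] g 629
scale 3.6363636363636362 10.1333
```

View pics/s8.png

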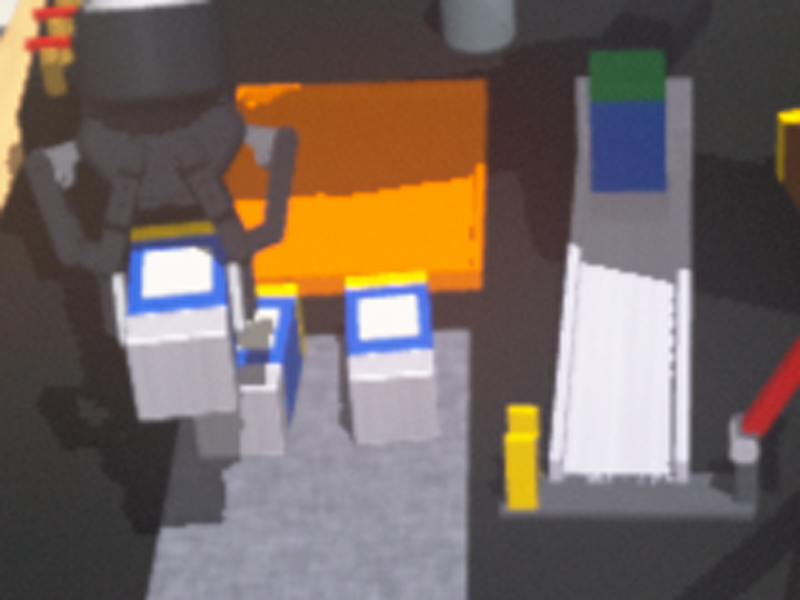

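```bash
python3 plan.py .688 -.208 .14 .036 25 1; python3 plan.py .688 -.208 .044 .036 25 1 | tail -1
```

```text
t 10.13 pos [0.69   0.2137 0.163 ] force [ 0.18  0.01 -6.56] w 0.0494 j [0.13 0.62 0.3  1.26 0.44 1.56]
axes [[-0.07, 0.99, 0.13], [0.42, 0.15, -0.9], [-0.91, -0.0, -0.42]]
shift [-6.23 -2.54 15.5 ] turn [ 1.12 -0.02  0.58]
shift [-2.75 -2.52 17.13] turn [ 1.12 -0.02  0.58]
```

```bash
python3 -m pendant '[-1,-0.4,2.5,0.2,0,0.1, -2,-0.8,5,0.4,0,0.2, -3,-1.2,7.5,0.55,0,0.3, -4,-1.6,10,0.7,0,0.4, -5,-2.1,12.5,0.9,0,0.5, -6.2,-2.5,15.5,1.1,0,0.6, -6.2,-2.5,15.5,1.1,0,0.6, -6.2,-2.5,15.5,1.1,0,0.6, -6.2,-2.5,15.5,1.1,0,0.6, -6.2,-2.5,15.5,1.1,0,0.6, -6.2,-2.5,15.5,1.1,0,0.6, -6.2,-2.5,15.5,1.1,0,0.6]'; python3 plan.py .688 -.208 .044 .036 25 1;python3 look.py s9 side 150 150 370 315;python3 look.py t9 top 210 130 440 290
```

```text
t: 11.13
ee_pos: [0.6887, -0.2119, 0.1382]
eef_rot: [0.386, 0.587, 0.606, -0.373]
wrist_force: [-0.6, 0.3, -6.2]
gripper_width: 0.0492
t 11.13 pos [ 0.6887 -0.2119  0.1382] force [-0.57  0.32 -6.18] w 0.0492 j [-0.45  0.79  0.55  1.55  0.39  1.05]
axes [[-0.01, 1.0, 0.03], [0.42, 0.03, -0.91], [-0.91, 0.0, -0.42]]
shift [ 3.48 -0.03  1.45] turn [-0.02 -0.01 -0.04]
scale 3.6363636363636362 11.1833
scale 3.4782608695652173 11.2333
```

View pics/s9.png

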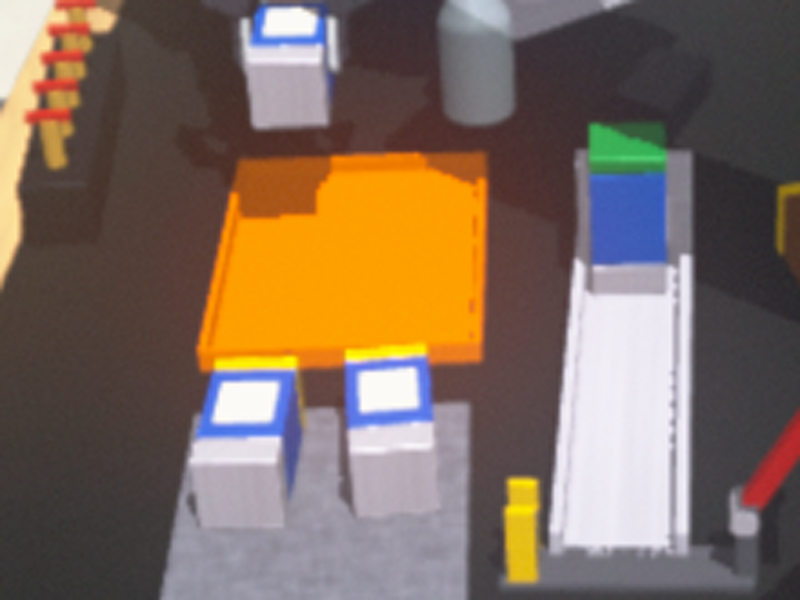

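View pics/t9.png

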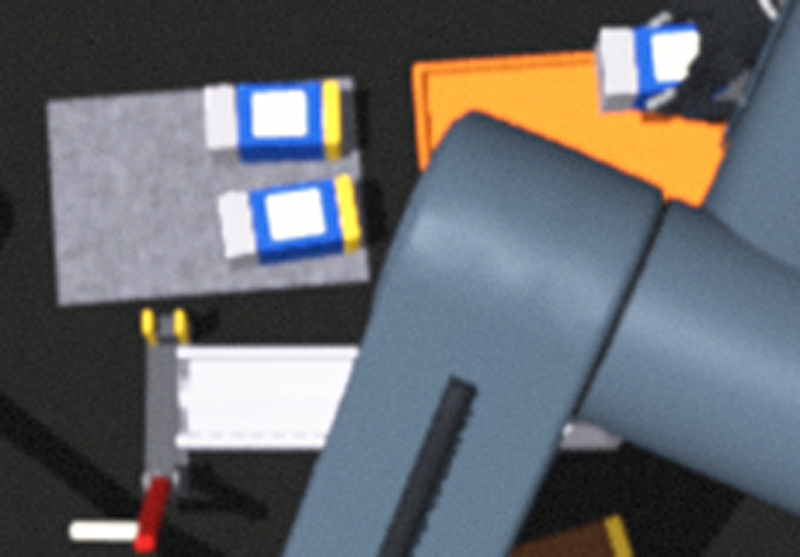

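```bash
python3 -m pendant '[1,0,0.4,0,0,0, 2,0,0.8,0,0,0, 2.8,0,1.2,0,0,0, 3.3,0,1.4,0,0,0, 3.5,0,1.5,0,0,0, 3.55,0,1.5,0,0,0, 3.55,0,1.5,0,0,0, 3.55,0,1.5,0,0,0]';python3 look.py s10 side 150 150 370 315;python3 plan.py .688 -.208 .042 .036 25 1
```

```text
t: 11.9
ee_pos: [0.6897, -0.2036, 0.0446]
eef_rot: [0.388, 0.586, 0.607, -0.371]
wrist_force: [-0.1, 0.1, -5.5]
gripper_width: 0.0488
scale 3.6363636363636362 11.95
t 11.95 pos [ 0.6897 -0.2039  0.0447] force [-0.15  0.33 -5.81] w 0.0493 j [-0.44  0.83  0.4   1.35  0.39  1.05]
axes [[-0.01, 1.0, 0.04], [0.42, 0.04, -0.91], [-0.91, 0.0, -0.42]]
shift [ 0.03 -0.08  0.19] turn [ 0.04 -0.01 -0.04]
```

View pics/s10.png

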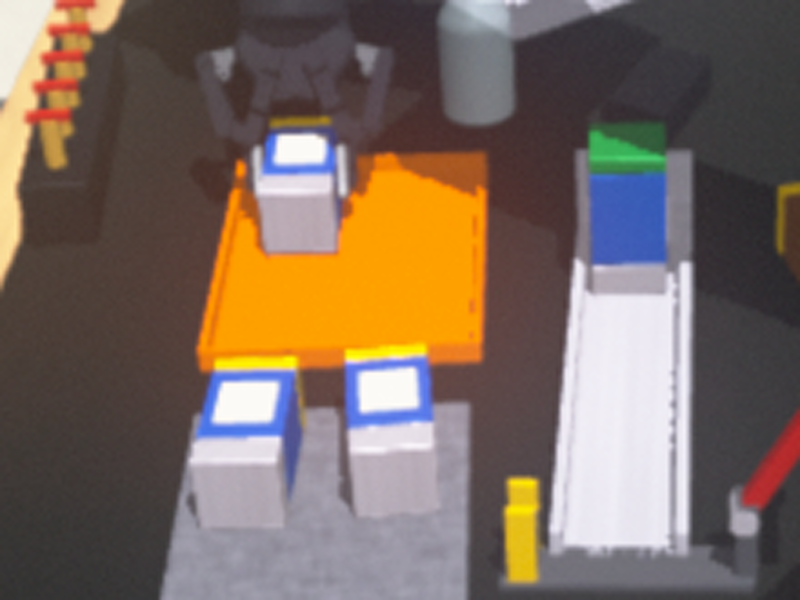

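Cartridge A hangs just above the tray floor, about (300,215) in the crop. I'll lower it the last 3 mm, release and back off.

```bash
python3 -m pendant '[0.06,0,0.03,0,0,0, 0.11,0,0.05,0,0,0, 0.11,0,0.05,0,0,0]'; python3 -m pendant '[0,0,0,0,0,0, 0,0,0,0,0,0, 0,0,0,0,0,0, 0,0,0,0,0,0]' 66; python3 -m pendant '[-1,0,0,0,0,0, -2.5,0,0,0,0,0, -4,0,0,0,0,0, -4.5,0,0,0,0,0, -4.5,0,0,0,0,0]'; python3 plan.py .6 .084 .14 .13 25 1
```

```text
t: 12.2
ee_pos: [0.6895, -0.2043, 0.0415]
eef_rot: [0.388, 0.586, 0.607, -0.371]
wrist_force: [0.6, -0.7, 2.1]
gripper_width: 0.0491
t: 12.53
ee_pos: [0.689, -0.2039, 0.0403]
eef_rot: [0.387, 0.586, 0.607, -0.372]
wrist_force: [-0.6, 1.4, -1.0]
gripper_width: 0.066
t: 12.95
ee_pos: [0.6917, -0.2539, 0.1459]
eef_rot: [0.389, 0.587, 0.605, -0.371]
wrist_force: [0.7, 0.5, 0.9]
gripper_width: 0.0658
t 12.95 pos [ 0.6917 -0.2539  0.1459] force [0.69 0.46 0.93] w 0.0658 j [-0.49  0.83  0.67  1.63  0.38  1.  ]
axes [[-0.01, 1.0, 0.04], [0.42, 0.04, -0.91], [-0.91, 0.01, -0.42]]
shift [  5.94  -3.18 -12.28] turn [-0.94  0.02 -0.53]
```

```bash
python3 -m pendant '[2.6,-1.6,-6.3,-0.5,0,-0.25, 2.6,-1.6,-6.3,-0.5,0,-0.25, 2.6,-1.6,-6.3,-0.5,0,-0.25, 2.6,-1.6,-6.3,-0.5,0,-0.25, 5.2,-3.2,-12.6,-0.95,0,-0.5, 5.2,-3.2,-12.6,-0.95,0,-0.5, 5.2,-3.2,-12.6,-0.95,0,-0.5, 5.2,-3.2,-12.6,-0.95,0,-0.5, 5.2,-3.2,-12.6,-0.95,0,-0.5, 5.2,-3.2,-12.6,-0.95,0,-0.5]' 62; python3 plan.py .602 .084 .04 .13 25 1;python3 look.py s11 side 150 150 370 315
```

```text
t: 13.78
ee_pos: [0.5955, 0.0898, 0.1575]
eef_rot: [0.403, 0.554, 0.637, -0.354]
wrist_force: [1.1, 0.2, 1.1]
gripper_width: 0.0622
t 13.78 pos [0.5955 0.0898 0.1575] force [1.12 0.15 1.06] w 0.0622 j [-0.05  0.47  0.01  1.2   0.43  1.37]
axes [[-0.06, 0.99, 0.12], [0.42, 0.14, -0.9], [-0.91, -0.0, -0.43]]
shift [4.14 0.24 2.24] turn [ 0.04 -0.03  0.06]
scale 3.6363636363636362 13.8333
```

View pics/s11.png

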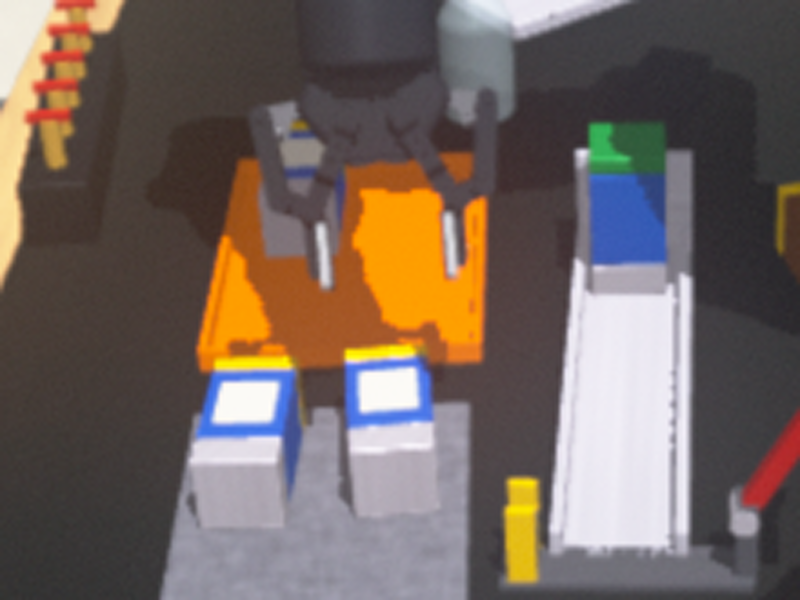

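```bash
python3 -m pendant '[1,0.25,0.65,0,0,0, 2,0.25,1.15,0,0,0, 2,0.25,1.15,0,0,0, 3,0.25,1.65,0,0,0, 3.6,0.25,2,0,0,0, 4.1,0.25,2.22,0,0,0, 4.1,0.25,2.22,0,0,0, 4.1,0.25,2.22,0,0,0]'; python3 plan.py .602 .084 .04 .13 25 1;python3 look.py s12 side 150 150 370 315
```

```text
t: 14.5
ee_pos: [0.6045, 0.079, 0.0413]
eef_rot: [0.402, 0.556, 0.635, -0.355]
wrist_force: [1.0, 0.7, 0.5]
gripper_width: 0.0622
t 14.5 pos [0.6045 0.079  0.0413] force [0.95 0.68 0.5 ] w 0.0622 j [-0.07  0.58 -0.11  0.97  0.43  1.36]
axes [[-0.06, 0.99, 0.12], [0.42, 0.13, -0.9], [-0.91, -0.0, -0.42]]
shift [ 0.14 -0.07 -0.17] turn [-0.02 -0.02  0.04]
scale 3.6363636363636362 14.55
```

View pics/s12.png

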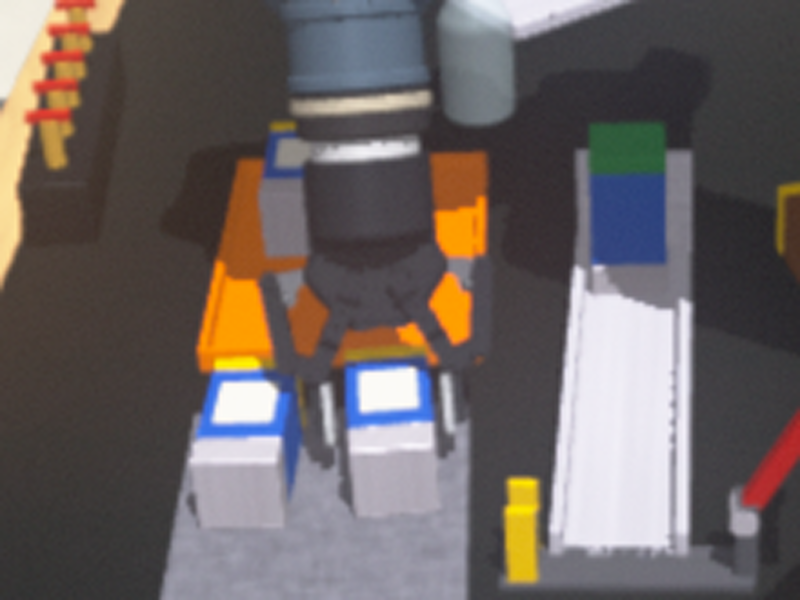

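```bash
python3 -m pendant '[0,0,0,0,0,0, 0,0,0,0,0,0, 0,0,0,0,0,0, 0,0,0,0,0,0, 0,0,0,0,0,0, 0,0,0,0,0,0]' 0; python3 -m pendant '[-1,0,-0.45,0,0,0, -2,0,-0.9,0,0,0, -3,0,-1.35,0,0,0, -4.5,0,-2.1,0,0,0, -4.5,0,-2.1,0,0,0, -4.5,0,-2.1,0,0,0, -4.5,0,-2.1,0,0,0]'; python3 w.py
```

```text
t: 15.05
ee_pos: [0.6055, 0.0792, 0.0428]
eef_rot: [0.404, 0.556, 0.634, -0.354]
wrist_force: [-0.1, -3.5, 7.9]
gripper_width: 0.0493
t: 15.63
ee_pos: [0.6047, 0.0794, 0.1654]
eef_rot: [0.403, 0.556, 0.635, -0.355]
wrist_force: [-0.5, 0.1, -3.4]
gripper_width: 0.0494
16.2333 [-0.012  0.033 -2.302] [0.47 0.57 0.42] [-0.615 -0.092  0.013] w 0.049115279198289265 [0.6049 0.0794 0.1652] g 235
```

```bash
cat > b.py <<'E'
from h import *
S=manip.camera("side"); s=lambda x,y:np.array([150+x/3.6364,150+y/3.6364])
# from s12 crop
print("spare foot bottom face",unproj(S,[s(592,293),s(665,292)],.006).round(4))
print("spare cap top back",unproj(S,[s(588,124),s(665,124)],.111).round(4))
print("wall tops outer-left y+39 z22",unproj(S,[s(573,268),s(553,520)],.022).round(4))
print("right wall outer z22",unproj(S,[s(691,300),s(687,535)],.022).round(4))
E
python3 b.py; python3 plan.py .53 .12 .25 -.026 -65 1
```

```text
spare foot bottom face [[ 0.4844 -0.1011  0.006 ]
 [ 0.4356 -0.1012  0.006 ]]
spare cap top back [[ 0.4851 -0.1435  0.111 ]
 [ 0.4344 -0.1422  0.111 ]]
wall tops outer-left y+39 z22 [[ 0.4968 -0.1073  0.022 ]
 [ 0.5032  0.161   0.022 ]]
right wall outer z22 [[ 0.4191 -0.0663  0.022 ]
 [ 0.4275  0.176   0.022 ]]
t 16.28 pos [0.6049 0.0795 0.1653] force [ 0.56 -0.15 -2.11] w 0.0496 j [-0.06  0.48  0.05  1.24  0.43  1.36]
axes [[-0.06, 0.99, 0.12], [0.42, 0.13, -0.9], [-0.91, -0.0, -0.42]]
shift [-2.22 -2.77 -3.24] turn [  1.89 -17.98  -0.65]
```

```bash
python3 look.py s13 side 260 170 370 310
```

```text
scale 4.285714285714286 16.3333
```

View pics/s13.png

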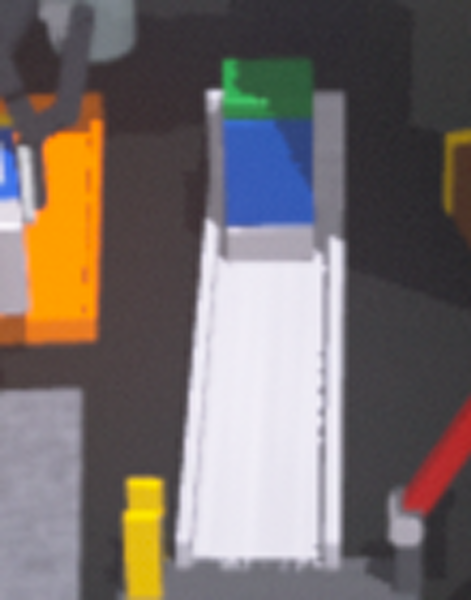

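```bash
python3 -m pendant '[-0.8,-0.5,-1,0.1,-1,0, -1.6,-1,-2,0.2,-2,-0.1, -2,-2,-3,0.3,-3.4,-0.1, -2.2,-2.8,-3.2,0.5,-4.8,-0.2, -2.2,-2.8,-3.2,0.6,-6.2,-0.2, -2.2,-2.8,-3.2,0.8,-7.6,-0.3, -2.2,-2.8,-3.2,0.9,-9,-0.3, -2.2,-2.8,-3.2,1,-10.4,-0.35, -2.2,-2.8,-3.2,1.2,-11.8,-0.4, -2.2,-2.8,-3.2,1.4,-13.2,-0.5, -2.2,-2.8,-3.2,1.5,-14.6,-0.5, -2.2,-2.8,-3.2,1.6,-16,-0.6]'; python3 plan.py .53 .12 .25 -.026 -65 1
```

```text
t: 17.33
ee_pos: [0.5298, 0.1202, 0.2501]
eef_rot: [-0.672, -0.207, -0.214, 0.678]
wrist_force: [-0.3, -0.3, -3.0]
gripper_width: 0.0489
t 17.33 pos [0.5298 0.1202 0.2501] force [-0.26 -0.31 -3.04] w 0.0489 j [ 0.59  0.66  0.27  1.87 -0.75  2.43]
axes [[-0.01, 1.0, 0.01], [-0.82, -0.0, -0.57], [-0.57, -0.01, 0.82]]
shift [0.01 0.01 0.  ] turn [ 0.24 -1.94 -0.15]
```

```bash
python3 -m pendant '[0,0,0,0.25,-1.9,-0.15, 0,0,0,0.25,-1.9,-0.15, 0,0,0,0.25,-1.9,-0.15]'; python3 plan.py .459 -.07 .14 -.026 -65 1;  python3 look.py s14 side 150 150 370 315
```

```text
t: 17.58
ee_pos: [0.5291, 0.1203, 0.2458]
eef_rot: [-0.68, -0.153, -0.154, 0.7]
wrist_force: [-0.6, 0.4, -2.7]
gripper_width: 0.049
t 17.58 pos [0.5291 0.1203 0.2458] force [-0.62  0.43 -2.74] w 0.049 j [ 0.61  0.77  0.32  2.02 -0.81  2.62]
axes [[-0.03, 1.0, -0.0], [-0.91, -0.03, -0.42], [-0.42, -0.01, 0.91]]
shift [ 8.76 -2.56 -0.59] turn [ 0.08 -0.02  0.05]
scale 3.6363636363636362 17.6333
```

View pics/s14.png

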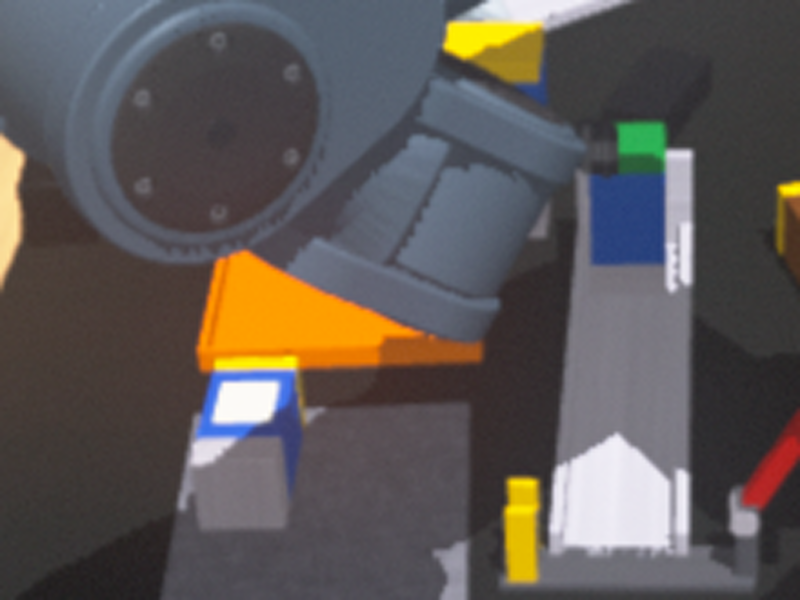

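```bash
python3 -m pendant '[1.5,-1,0,0,0,0, 3,-2,0,0,0,0, 4.5,-2.5,0,0,0,0, 6,-2.5,-0.3,0,0,0, 7.5,-2.5,-0.5,0,0,0, 8.7,-2.55,-0.6,0,0,0, 8.7,-2.55,-0.6,0,0,0, 8.7,-2.55,-0.6,0,0,0, 8.7,-2.55,-0.6,0,0,0]'; python3 plan.py .459 -.07 .065 -.026 -65 1;  python3 look.py s15 side 150 150 370 315;  python3 look.py t15 top 210 130 440 290
```

```text
t: 18.38
ee_pos: [0.4604, -0.069, 0.1439]
eef_rot: [-0.679, -0.158, -0.154, 0.7]
wrist_force: [-0.2, 0.5, -1.5]
gripper_width: 0.0494
t 18.38 pos [ 0.4604 -0.069   0.1439] force [-0.21  0.48 -1.53] w 0.0494 j [ 0.38  0.6  -0.29  1.37 -0.97  2.36]
axes [[-0.03, 1.0, -0.01], [-0.9, -0.03, -0.43], [-0.43, -0.0, 0.9]]
shift [ 1.4  -0.05 -2.83] turn [-0.01 -0.11  0.04]
scale 3.6363636363636362 18.4333
scale 3.4782608695652173 18.4833
```

View pics/s15.png

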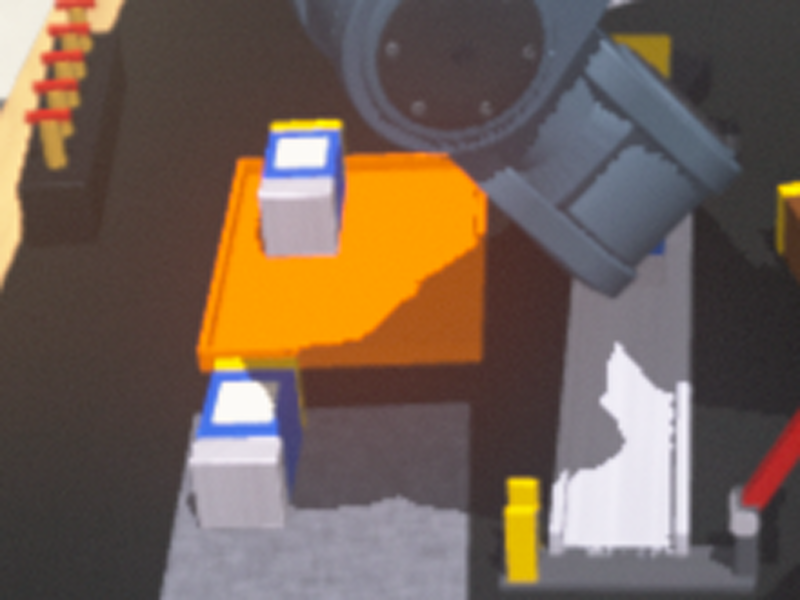

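View pics/t15.png

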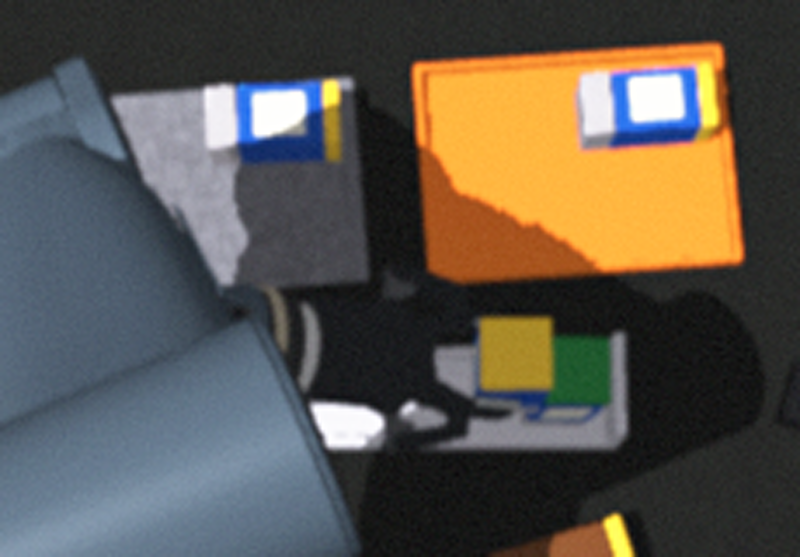

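```bash
python3 plan.py .4595 -.058 .144 -.026 -65 1|tail -1; python3 plan.py .4595 -.058 .07 -.026 -65 1|tail -1
```

```text
shift [-0.38 -0.06 -0.16] turn [ 0.   -0.1   0.02]
shift [ 0.9  -0.06 -2.83] turn [ 0.   -0.1   0.02]
```

```bash
python3 -m pendant '[-0.4,-0.05,-0.15,0,-0.1,0, -0.4,-0.05,-0.15,0,-0.1,0, -0.4,-0.05,-0.15,0,-0.1,0, -0.1,-0.05,-0.8,0,-0.1,0, 0.2,-0.05,-1.4,0,-0.1,0, 0.5,-0.05,-2,0,-0.1,0, 0.75,-0.05,-2.5,0,-0.1,0, 0.9,-0.05,-2.8,0,-0.1,0, 0.9,-0.05,-2.8,0,-0.1,0, 0.9,-0.05,-2.8,0,-0.1,0]'; python3 plan.py .4595 -.058 .061 -.026 -65 1;  python3 look.py s16 side 150 150 370 315;  python3 look.py t16 top 260 190 420 290
```

```text
t: 19.32
ee_pos: [0.4588, -0.0593, 0.0699]
eef_rot: [-0.681, -0.153, -0.151, 0.7]
wrist_force: [1.1, 1.2, -3.3]
gripper_width: 0.0489
t 19.32 pos [ 0.4588 -0.0593  0.0699] force [ 1.11  1.17 -3.26] w 0.0489 j [ 0.4   0.73 -0.32  1.26 -0.97  2.4 ]
axes [[-0.03, 1.0, -0.01], [-0.91, -0.03, -0.42], [-0.42, -0.0, 0.91]]
shift [ 0.1   0.03 -0.35] turn [0.03 0.03 0.03]
scale 3.6363636363636362 19.3667
scale 5.0 19.4167
```

View pics/s16.png

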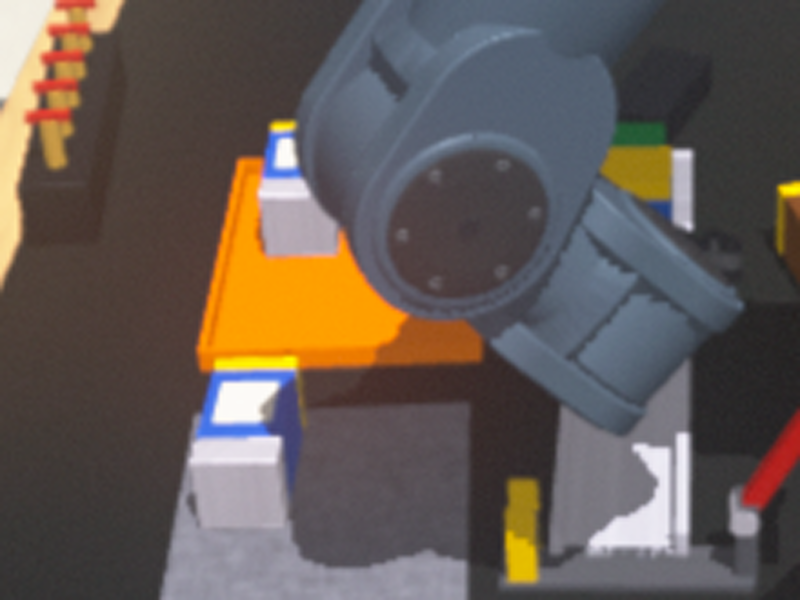

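View pics/t16.png

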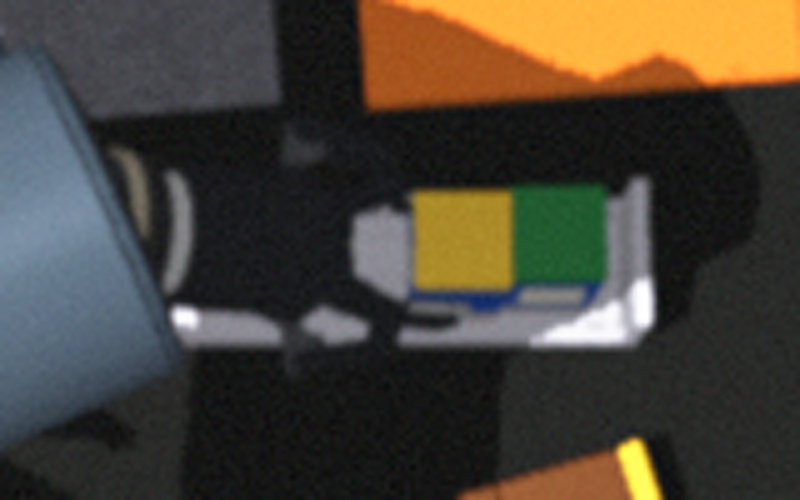

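Run:
```python
from h import *
T=manip.camera("top"); t=lambda x,y:np.array([260+x/5,190+y/5])
print(unproj(T,[t(413,190),t(513,190),t(513,290),t(413,290)],.12).round(4)); print(unproj(T,[t(513,185),t(607,183),t(603,285),t(516,285)],.111).round(4))
```

```text
[[ 0.4854 -0.0495  0.12  ]
 [ 0.4839 -0.1009  0.12  ]
 [ 0.4316 -0.0987  0.12  ]
 [ 0.4331 -0.0475  0.12  ]]
[[ 0.4884 -0.1019  0.111 ]
 [ 0.488  -0.1506  0.111 ]
 [ 0.4344 -0.146   0.111 ]
 [ 0.4357 -0.1012  0.111 ]]
```

```bash
python3 -m pendant '[-0.22,0.03,-0.1,0,0,0, -0.22,0.03,-0.1,0,0,0, -0.22,0.03,-0.1,0,0,0, -0.17,0.03,-0.2,0,0,0, -0.12,0.03,-0.31,0,0,0, -0.08,0.03,-0.4,0,0,0, -0.08,0.03,-0.4,0,0,0, -0.08,0.03,-0.4,0,0,0]'; python3 plan.py .4595 -.052 .061 -.026 -65 1
```

```text
t: 20.13
ee_pos: [0.4594, -0.0536, 0.0614]
eef_rot: [-0.68, -0.153, -0.151, 0.7]
wrist_force: [1.3, -0.4, -2.1]
gripper_width: 0.0497
t 20.13 pos [ 0.4594 -0.0536  0.0614] force [ 1.34 -0.36 -2.1 ] w 0.0497 j [ 0.41  0.75 -0.31  1.26 -0.96  2.41]
axes [[-0.03, 1.0, -0.01], [-0.91, -0.03, -0.42], [-0.42, -0.0, 0.91]]
shift [-0.05  0.   -0.04] turn [0.03 0.03 0.04]
```

Not touching yet. I'll lower in small steps.

```bash
python3 -m pendant '[0.02,0,-0.05,0,0,0, 0.04,0,-0.1,0,0,0, 0.04,0,-0.1,0,0,0]';python3 -m pendant '[0.02,0,-0.05,0,0,0, 0.04,0,-0.1,0,0,0, 0.04,0,-0.1,0,0,0]'
```

```text
t: 20.38
ee_pos: [0.4596, -0.0535, 0.0601]
eef_rot: [-0.681, -0.152, -0.151, 0.7]
wrist_force: [-1.7, 1.7, 10.7]
gripper_width: 0.0491
t: 20.63
ee_pos: [0.4597, -0.0537, 0.0599]
eef_rot: [-0.682, -0.151, -0.15, 0.699]
wrist_force: [-6.8, 8.6, 35.7]
gripper_width: 0.0491
```

Contact with the floor is firm (35 N). I'll back off a little, then release.

```bash
python3 -m pendant '[-0.04,0,0.1,0,0,0, -0.04,0,0.1,0,0,0]';python3 -m pendant '[0,0,0,0,0,0, 0,0,0,0,0,0, 0,0,0,0,0,0, 0,0,0,0,0,0]' 66; python3 look.py t17 top 260 190 420 290; python3 plan.py .4595 0.03 .10 -.026 -65 1
```

```text
t: 20.8
ee_pos: [0.4597, -0.0533, 0.06]
eef_rot: [-0.681, -0.153, -0.151, 0.7]
wrist_force: [-1.8, 4.3, 12.1]
gripper_width: 0.0492
t: 21.13
ee_pos: [0.4595, -0.0534, 0.0587]
eef_rot: [-0.68, -0.153, -0.151, 0.7]
wrist_force: [-0.0, -0.5, -0.0]
gripper_width: 0.066
scale 5.0 21.1833
t 21.18 pos [ 0.4595 -0.0534  0.0587] force [-0.48  0.58  0.2 ] w 0.0659 j [ 0.41  0.75 -0.31  1.25 -0.96  2.41]
axes [[-0.03, 1.0, -0.01], [-0.91, -0.03, -0.42], [-0.42, -0.0, 0.91]]
shift [-3.72 -0.1   0.1 ] turn [0.03 0.03 0.04]
```

View pics/t17.png

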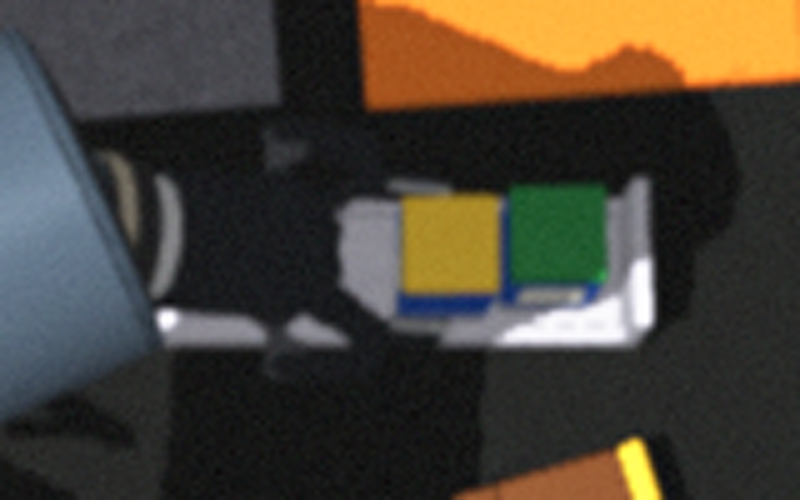

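```bash
python3 -m pendant '[-1,0,0,0,0,0, -2,0,0,0,0,0, -3.5,0,0,0,0,0, -5,0,0,0,0,0, -5.5,0.5,2,0,0,0, -6.5,1,4,0,0,0, -6.5,1.5,5,0,0,0, -6.5,2,5,0,0,0, -6.5,2,5,0,0,0, -6.5,2,5,0,0,0]'; python3 plan.py .62 .1 .25 .0 25 1
```

```text
t: 22.02
ee_pos: [0.513, 0.0399, 0.2406]
eef_rot: [-0.68, -0.154, -0.151, 0.701]
wrist_force: [-0.1, -1.2, -0.5]
gripper_width: 0.066
t 22.02 pos [0.513  0.0399 0.2406] force [-0.08 -1.23 -0.49] w 0.066 j [ 0.52  0.67  0.11  1.85 -0.88  2.54]
axes [[-0.03, 1.0, -0.01], [-0.91, -0.03, -0.42], [-0.42, -0.0, 0.91]]
shift [-2.46  4.21 -0.72] turn [-0.34 18.01  0.15]
```

```bash
python3 -m pendant '[-1,1,-0.2,0,1.4,0, -2,2,-0.5,0,2.8,0, -2.5,3,-0.7,0,4.2,0, -2.5,4.2,-0.7,-0.1,5.6,0, -2.5,4.2,-0.7,-0.1,7,0, -2.5,4.2,-0.7,-0.15,8.4,0, -2.5,4.2,-0.7,-0.2,9.8,0, -2.5,4.2,-0.7,-0.2,11.2,0.1, -2.5,4.2,-0.7,-0.3,12.6,0.1, -2.5,4.2,-0.7,-0.3,14,0.1, -2.5,4.2,-0.7,-0.3,15.4,0.1, -2.5,4.2,-0.7,-0.3,16.8,0.1]'; python3 look.py s18 side 150 150 370 315;  python3 look.py t18 top 210 130 440 290;python3 plan.py .684 .097 .14 .01 25 1
```

```text
t: 23.02
ee_pos: [0.619, 0.1017, 0.2502]
eef_rot: [0.407, 0.576, 0.577, -0.411]
wrist_force: [0.3, -0.5, 0.1]
gripper_width: 0.066
scale 3.6363636363636362 23.0667
scale 3.4782608695652173 23.1167
t 23.12 pos [0.6184 0.0991 0.2481] force [-0.15 -0.27 -1.46] w 0.066 j [0.01 0.41 0.19 1.35 0.33 1.59]
axes [[-0.01, 1.0, -0.01], [0.33, -0.01, -0.94], [-0.94, -0.01, -0.33]]
shift [4.04 2.67 1.47] turn [-0.22  1.18  0.03]
```

View pics/s18.png

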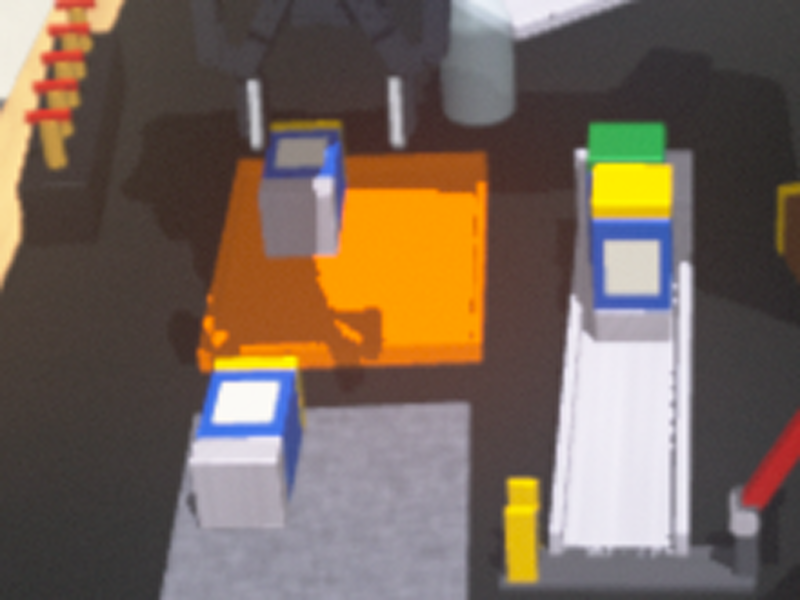

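View pics/t18.png

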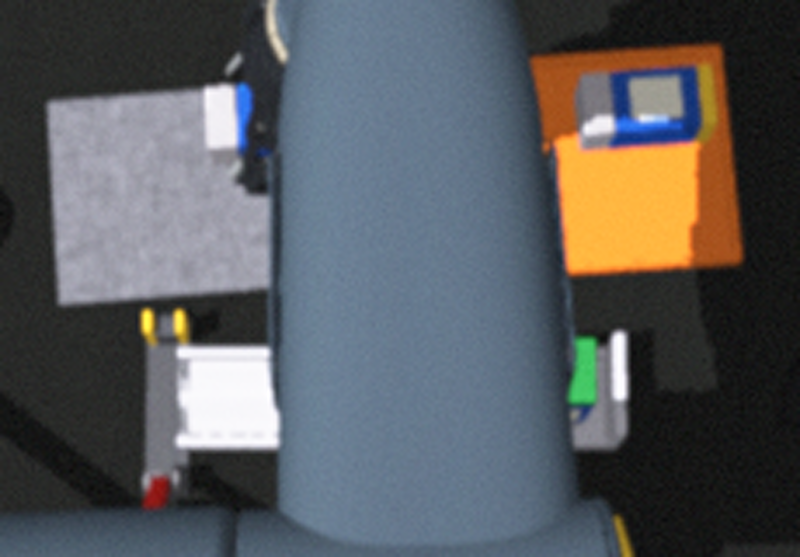

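```bash
python3 -m pendant '[1.3,1,0.5,-0.1,0.6,0, 2.5,2,1,-0.2,1.2,0, 4,2.7,1.45,-0.2,1.2,0, 4,2.7,1.45,-0.2,1.2,0, 4,2.7,1.45,-0.2,1.2,0, 4,2.7,1.45,-0.2,1.2,0]'; python3 plan.py .685 .096 .04 .01 25 1; python3 look.py s19 side 150 150 370 315
```

```text
t: 23.62
ee_pos: [0.6858, 0.1001, 0.1437]
eef_rot: [0.383, 0.591, 0.6, -0.378]
wrist_force: [1.0, -0.1, 1.5]
gripper_width: 0.0659
t 23.62 pos [0.6858 0.1001 0.1437] force [ 1.02 -0.09  1.49] w 0.0659 j [-0.03  0.59  0.19  1.19  0.43  1.52]
axes [[-0.01, 1.0, 0.01], [0.42, 0.01, -0.91], [-0.91, -0.0, -0.42]]
shift [ 3.69 -0.03  1.89] turn [0.04 0.04 0.03]
scale 3.6363636363636362 23.6667
```

View pics/s19.png

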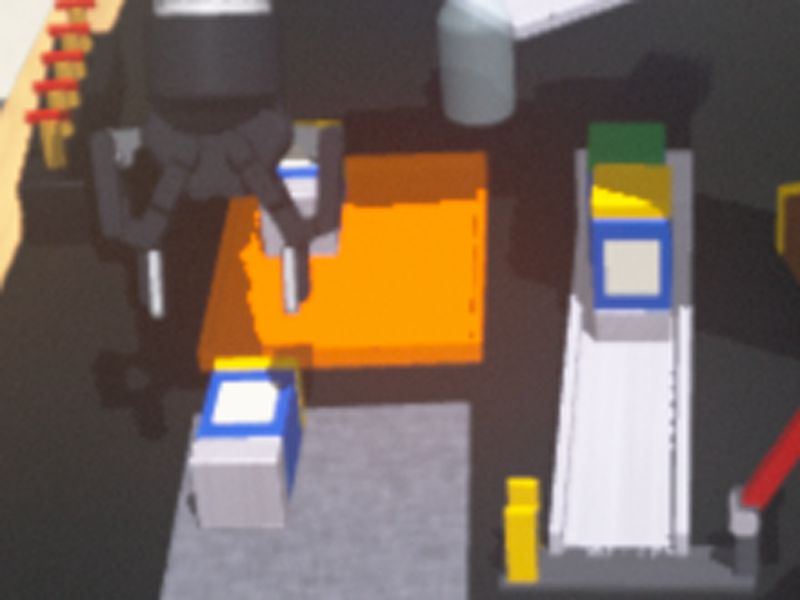

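```bash
python3 -m pendant '[1,0,0.5,0,0,0, 2,0,1,0,0,0, 2.8,0,1.45,0,0,0, 3.3,0,1.7,0,0,0, 3.7,0,1.85,0,0,0, 3.7,0,1.85,0,0,0, 3.7,0,1.85,0,0,0]'; python3 look.py s20 side 150 150 370 315; python3 plan.py .685 .096 .04 .01 25 1
```

```text
t: 24.25
ee_pos: [0.687, 0.0965, 0.0421]
eef_rot: [0.384, 0.592, 0.6, -0.377]
wrist_force: [-0.2, 0.2, 0.5]
gripper_width: 0.0659
scale 3.6363636363636362 24.3
t 24.3 pos [0.6874 0.0964 0.0425] force [-0.44 -0.13  0.35] w 0.066 j [-0.03  0.66  0.05  0.98  0.43  1.52]
axes [[-0.0, 1.0, 0.01], [0.42, 0.01, -0.91], [-0.91, 0.0, -0.42]]
shift [ 0.08 -0.1   0.05] turn [ 0.06  0.02 -0.02]
```

View pics/s20.png

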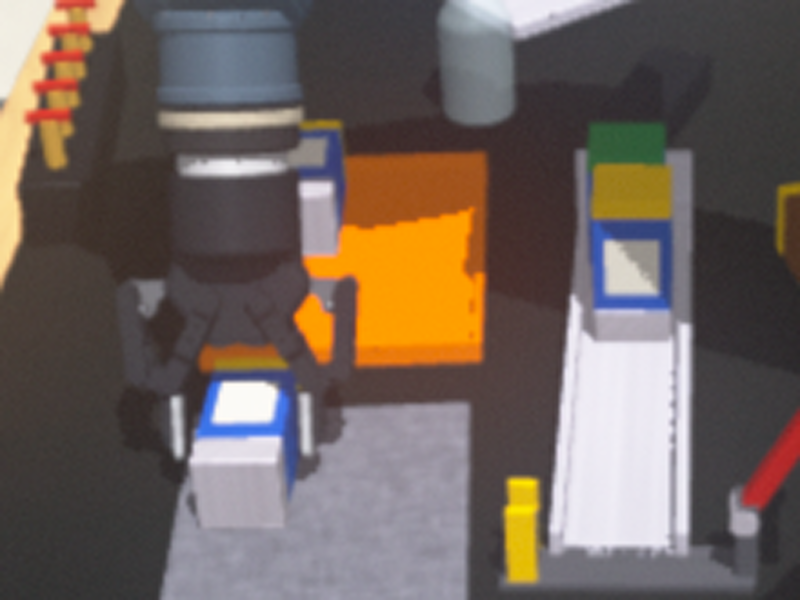

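```bash
python3 -m pendant '[0,0,0,0,0,0, 0,0,0,0,0,0, 0,0,0,0,0,0, 0,0,0,0,0,0, 0,0,0,0,0,0, 0,0,0,0,0,0]' 0; python3 -m pendant '[-1,0,-0.45,0,0,0, -2,0,-0.9,0,0,0, -3,0,-1.35,0,0,0, -4.5,0,-2.1,0,0,0, -4.5,0,-2.1,0,0,0, -4.5,0,-2.1,0,0,0, -4.5,0,-2.1,0,0,0]'; python3 w.py; python3 look.py s21 side 150 150 370 315
```

```text
t: 24.8
ee_pos: [0.6875, 0.096, 0.0426]
eef_rot: [0.384, 0.593, 0.599, -0.377]
wrist_force: [-0.8, -1.3, 5.8]
gripper_width: 0.0492
t: 25.38
ee_pos: [0.6864, 0.0962, 0.1647]
eef_rot: [0.384, 0.592, 0.6, -0.378]
wrist_force: [-0.3, 0.3, -3.4]
gripper_width: 0.0493
25.9833 [-0.059 -0.032 -2.724] [0.54 0.48 0.44] [-0.639  0.004 -0.005] w 0.04902336425233459 [0.6865 0.0963 0.1645] g 278
scale 3.6363636363636362 26.0333
```

View pics/s21.png

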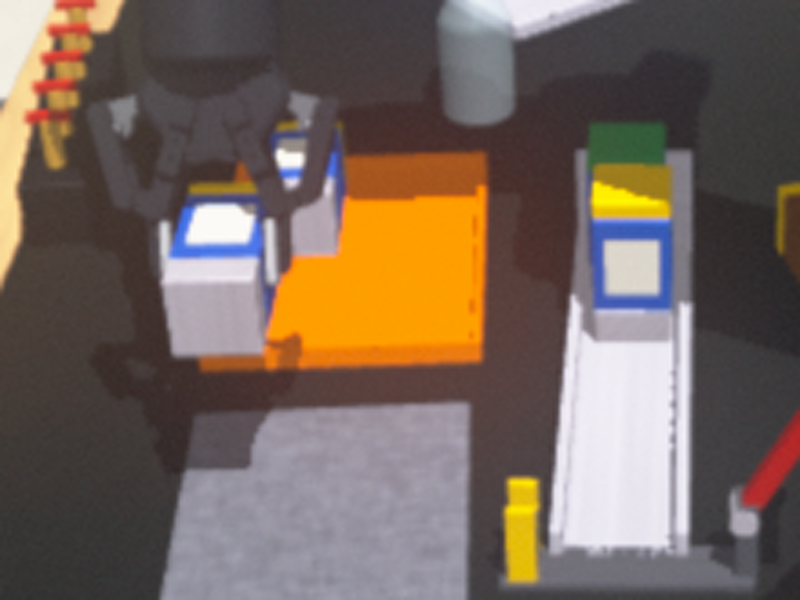

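```bash
python3 plan.py .53 .14 .25 -.026 -65 1
```

```text
t 26.03 pos [0.6865 0.0963 0.1645] force [-0.74 -0.11 -2.74] w 0.0495 j [-0.03  0.57  0.22  1.24  0.43  1.52]
axes [[-0.0, 1.0, 0.01], [0.42, 0.01, -0.91], [-0.91, 0.0, -0.42]]
shift [-2.34 -6.23 -3.1 ] turn [  0.47 -17.97  -0.18]
```

```bash
python3 -m pendant '[-0.8,-0.7,-1,0,-1,0, -1.6,-1.6,-2,0.1,-2,0, -2.3,-2.6,-3.1,0.1,-3.4,0, -2.3,-3.8,-3.1,0.1,-4.8,0, -2.3,-5,-3.1,0.2,-6.2,0, -2.3,-6.2,-3.1,0.2,-7.6,-0.1, -2.3,-6.2,-3.1,0.25,-9,-0.1, -2.3,-6.2,-3.1,0.3,-10.4,-0.1, -2.3,-6.2,-3.1,0.3,-11.8,-0.1, -2.3,-6.2,-3.1,0.35,-13.2,-0.1, -2.3,-6.2,-3.1,0.4,-14.6,-0.15, -2.3,-6.2,-3.1,0.45,-16,-0.15]'; python3 plan.py .53 .14 .25 -.026 -65 1; python3 look.py s22 side 150 150 370 315
```

```text
t: 27.03
ee_pos: [0.5313, 0.1416, 0.2501]
eef_rot: [-0.667, -0.214, -0.208, 0.683]
wrist_force: [-1.1, -0.9, -3.0]
gripper_width: 0.0491
t 27.03 pos [0.5313 0.1416 0.2501] force [-1.14 -0.86 -2.96] w 0.0491 j [ 0.61  0.69  0.33  1.91 -0.72  2.48]
axes [[-0.02, 1.0, -0.02], [-0.82, -0.02, -0.57], [-0.57, 0.0, 0.82]]
shift [ 0.05 -0.05  0.03] turn [-0.01 -1.94 -0.04]
scale 3.6363636363636362 27.0833
```

View pics/s22.png

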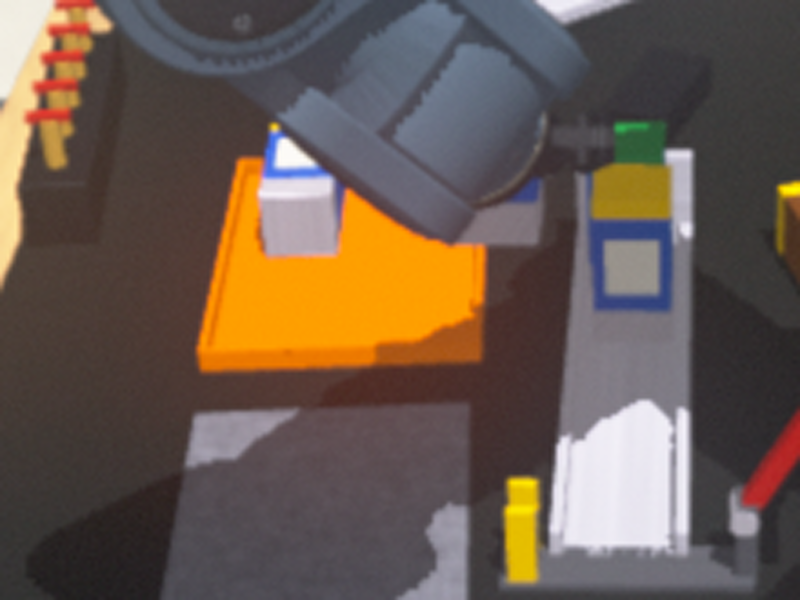

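```bash
python3 -m pendant '[0,0,0,0,-1.4,0, 0,0,0,0,-1.95,0, 0,0,0,0,-1.95,0, 0,0,0,0,-1.95,0]'; python3 plan.py .461 .03 .14 -.026 -65 1
```

```text
t: 27.42
ee_pos: [0.5307, 0.1406, 0.2483]
eef_rot: [-0.681, -0.156, -0.154, 0.699]
wrist_force: [-0.3, -0.8, -2.6]
gripper_width: 0.0493
t 27.42 pos [0.5307 0.1406 0.2483] force [-0.28 -0.79 -2.62] w 0.0493 j [ 0.64  0.79  0.37  2.06 -0.79  2.64]
axes [[-0.02, 1.0, -0.01], [-0.9, -0.03, -0.43], [-0.43, -0.0, 0.9]]
shift [ 5.92 -2.67 -2.  ] turn [ 0.03 -0.06  0.01]
```

```bash
python3 -m pendant '[1.2,-0.6,-0.4,0,0,0, 2.4,-1.2,-0.8,0,0,0, 3.6,-1.8,-1.2,0,0,0, 4.8,-2.4,-1.6,0,0,0, 5.9,-2.65,-2,0,0,0, 5.9,-2.65,-2,0,0,0, 5.9,-2.65,-2,0,0,0]'; python3 look.py t23 top 260 190 420 290;python3 look.py s23 side 150 150 370 315; python3 plan.py .461 .01 .075 -.026 -65 1
```

```text
t: 28.0
ee_pos: [0.4614, 0.0286, 0.1425]
eef_rot: [-0.68, -0.157, -0.153, 0.699]
wrist_force: [0.1, 0.2, -2.5]
gripper_width: 0.0493
scale 5.0 28.05
scale 3.6363636363636362 28.1
t 28.1 pos [0.4626 0.03   0.1428] force [ 0.18 -0.19 -2.99] w 0.0494 j [ 0.55  0.7  -0.13  1.59 -0.86  2.56]
axes [[-0.02, 1.0, -0.01], [-0.9, -0.03, -0.43], [-0.43, 0.0, 0.9]]
shift [ 1.89 -0.05 -2.11] turn [-0.02 -0.07 -0.01]
```

View pics/t23.png

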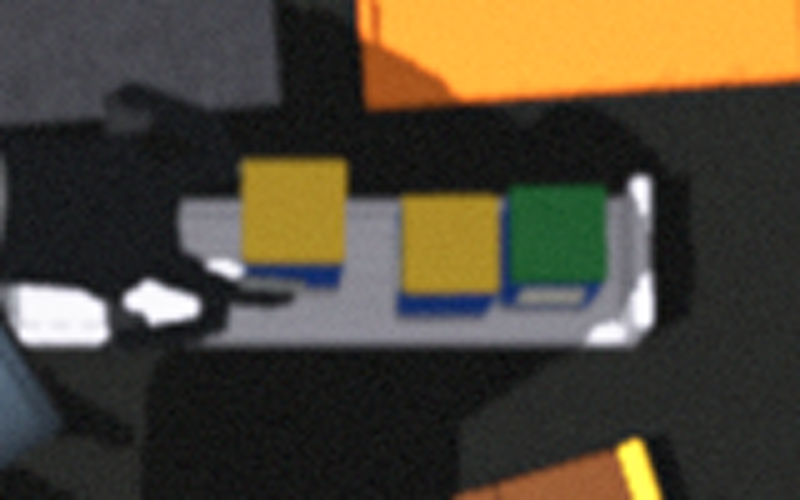

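View pics/s23.png

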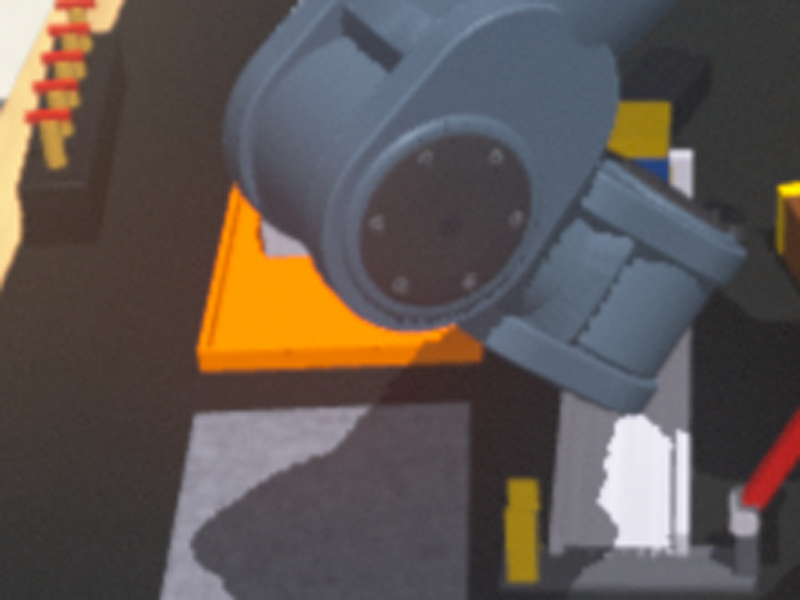

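```bash
python3 -m pendant '[0.4,-0.05,-0.3,0,-0.05,0, 0.75,-0.05,-0.3,0,-0.05,0, 1,-0.05,-0.4,0,-0.05,0, 1.3,-0.05,-0.9,0,-0.05,0, 1.6,-0.05,-1.5,0,-0.05,0, 1.9,-0.05,-2.1,0,-0.05,0, 1.9,-0.05,-2.1,0,-0.05,0, 1.9,-0.05,-2.1,0,-0.05,0]'; python3 look.py t24 top 260 190 420 290;python3 look.py s24 side 150 150 370 315; python3 plan.py .461 .01 .062 -.026 -65 1
```

```text
t: 28.77
ee_pos: [0.4599, 0.009, 0.0738]
eef_rot: [-0.682, -0.153, -0.151, 0.699]
wrist_force: [0.3, 0.5, -2.3]
gripper_width: 0.0493
scale 5.0 28.8167
scale 3.6363636363636362 28.8667
t 28.87 pos [0.4602 0.0092 0.0745] force [-0.63  0.62 -2.65] w 0.0493 j [ 0.52  0.78 -0.21  1.43 -0.89  2.53]
axes [[-0.02, 1.0, -0.01], [-0.91, -0.02, -0.42], [-0.42, -0.0, 0.91]]
shift [ 0.18  0.03 -0.47] turn [ 0.01  0.02 -0.01]
```

View pics/t24.png

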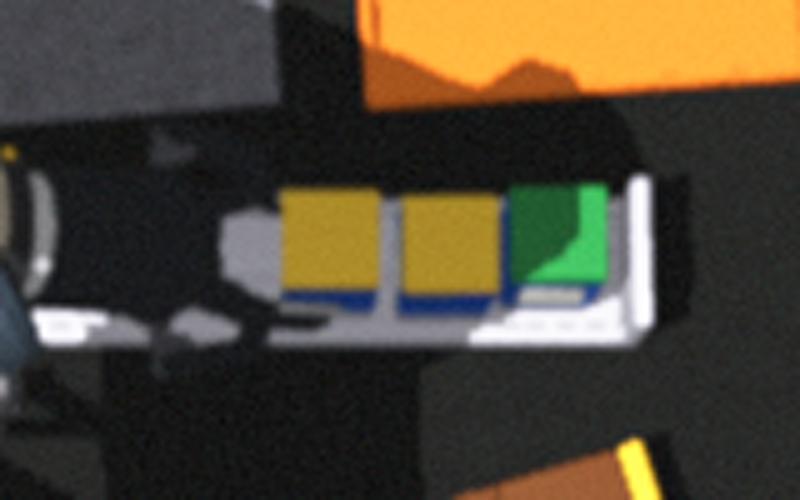

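View pics/s24.png

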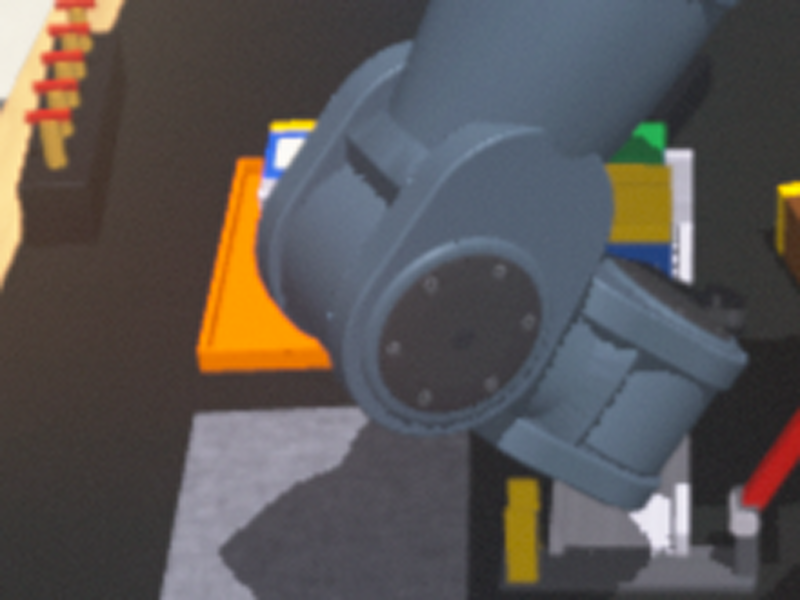

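```bash
python3 -m pendant '[0.05,0,-0.12,0,0,0, 0.1,0,-0.24,0,0,0, 0.16,0,-0.36,0,0,0, 0.2,0,-0.45,0,0,0, 0.2,0,-0.45,0,0,0, 0.2,0,-0.45,0,0,0]'; python3 -m pendant '[0.02,0,-0.05,0,0,0, 0.04,0,-0.1,0,0,0, 0.04,0,-0.1,0,0,0]'
```

```text
t: 29.37
ee_pos: [0.4598, 0.0092, 0.0613]
eef_rot: [-0.682, -0.154, -0.151, 0.699]
wrist_force: [0.0, 0.5, -2.4]
gripper_width: 0.0495
t: 29.62
ee_pos: [0.4598, 0.0094, 0.0585]
eef_rot: [-0.682, -0.154, -0.151, 0.699]
wrist_force: [-0.3, 0.2, -3.5]
gripper_width: 0.0492
```

```bash
python3 -m pendant '[0.02,0,-0.05,0,0,0, 0.04,0,-0.08,0,0,0, 0.04,0,-0.08,0,0,0]'; python3 look.py s25 side 150 150 370 315
```

```text
t: 29.87
ee_pos: [0.4598, 0.0093, 0.0563]
eef_rot: [-0.682, -0.154, -0.151, 0.699]
wrist_force: [0.4, -0.0, -2.5]
gripper_width: 0.0493
scale 3.6363636363636362 29.9167
```

```bash
python3 -m pendant '[0.01,0,-0.03,0,0,0, 0.02,0,-0.05,0,0,0, 0.02,0,-0.05,0,0,0]';python3 -m pendant '[0.01,0,-0.03,0,0,0, 0.02,0,-0.05,0,0,0, 0.02,0,-0.05,0,0,0]'
```

```text
t: 30.17
ee_pos: [0.4598, 0.0094, 0.055]
eef_rot: [-0.682, -0.154, -0.151, 0.699]
wrist_force: [1.0, -0.4, -3.1]
gripper_width: 0.0494
t: 30.42
ee_pos: [0.4598, 0.0094, 0.0536]
eef_rot: [-0.682, -0.154, -0.151, 0.699]
wrist_force: [0.6, 0.2, -2.8]
gripper_width: 0.0488
```

```bash
python3 -m pendant '[0.01,0,-0.03,0,0,0, 0.03,0,-0.07,0,0,0, 0.03,0,-0.07,0,0,0]';python3 -m pendant '[0.01,0,-0.03,0,0,0, 0.02,0,-0.05,0,0,0, 0.02,0,-0.05,0,0,0]'; python3 look.py t26 top 260 190 420 290
```

```text
t: 30.67
ee_pos: [0.4599, 0.0094, 0.0532]
eef_rot: [-0.683, -0.153, -0.151, 0.699]
wrist_force: [-1.7, 4.2, 12.2]
gripper_width: 0.0493
t: 30.92
ee_pos: [0.4599, 0.0094, 0.0532]
eef_rot: [-0.683, -0.152, -0.15, 0.698]
wrist_force: [-4.5, 8.5, 23.3]
gripper_width: 0.0491
scale 5.0 30.9667
```

View pics/t26.png

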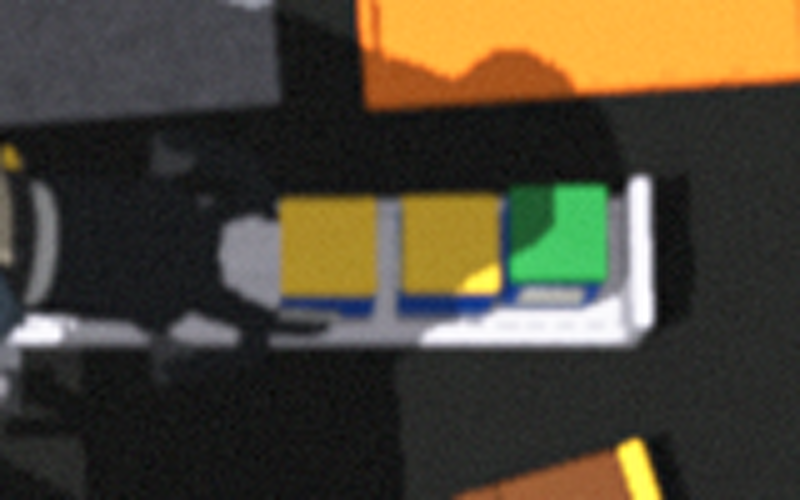

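```bash
python3 -m pendant '[-0.03,0,0.07,0,0,0, -0.03,0,0.07,0,0,0]';python3 -m pendant '[0,0,0,0,0,0, 0,0,0,0,0,0, 0,0,0,0,0,0, 0,0,0,0,0,0]' 66;  python3 -m pendant '[-1,0,0,0,0,0, -2,0,0,0,0,0, -3.5,0,0,0,0,0, -4.5,0,0,0,0,0, -4.5,0,0,0,0,0]'; python3 look.py t27 top 210 130 440 290;python3 look.py s27 side 150 150 370 315; python3 plan.py .45 .2 .25 -.026 0 1
```

```text
t: 31.13
ee_pos: [0.46, 0.0097, 0.0533]
eef_rot: [-0.682, -0.154, -0.151, 0.699]
wrist_force: [-1.7, 7.2, 8.6]
gripper_width: 0.049
t: 31.47
ee_pos: [0.4598, 0.0094, 0.0522]
eef_rot: [-0.682, -0.154, -0.151, 0.699]
wrist_force: [-0.3, 0.2, 0.9]
gripper_width: 0.0659
t: 31.88
ee_pos: [0.4633, 0.1154, 0.1007]
eef_rot: [-0.683, -0.155, -0.151, 0.698]
wrist_force: [-0.6, 0.1, 1.2]
gripper_width: 0.0659
scale 3.4782608695652173 31.9333
scale 3.6363636363636362 31.9833
t 31.98 pos [0.4626 0.1122 0.0994] force [ 0.11  0.02 -0.37] w 0.0661 j [ 0.67  0.84  0.    1.68 -0.77  2.67]
axes [[-0.02, 1.0, -0.01], [-0.91, -0.02, -0.42], [-0.42, -0.0, 0.91]]
shift [-5.71 -0.59  3.99] turn [ 3.000e-02  1.302e+01 -1.000e-02]
```

View pics/t27.png

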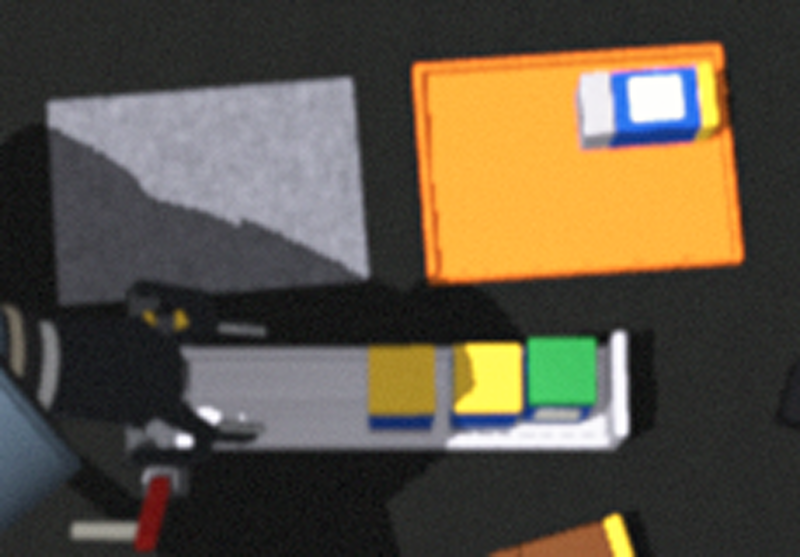

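View pics/s27.png

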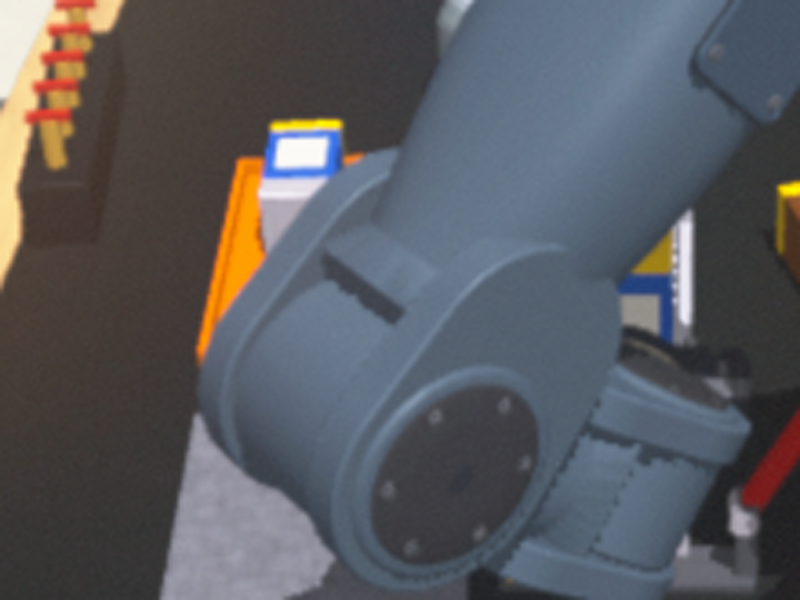

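```bash
python3 -m pendant '[-0.6,0,1.3,0,0,0, -1.2,0,2.6,0,1.3,0, -2,0,4.2,0,2.6,0, -2,0,4.2,0,3.9,0, -2,0,4.2,0,5.2,0, -2,0,4.2,0,6.5,0, -2,0,4.2,0,7.8,0, -2,0,4.2,0,9.1,0, -2,0,4.2,0,10.4,0, -2,0,4.2,0,11.7,0, -2,0,4.2,0,13,0, -2,0,4.2,0,13,0]' 40; python3 look.py t28 top 190 130 420 290;python3 look.py s28 side 200 150 420 315
python3 - <<'E'
from h import *
T=manip.camera("top");t=lambda x,y:np.array([210+x/3.4783,130+y/3.4783])
p=unproj(T,[t(401,379),t(487,379),t(562,371)],.111); print(p)
print("dev",[(q[0]-(.461+.027*q[1])) for q in p])
E
python3 plan.py .352 .225 .25 -.026 0 1
```

```text
t: 32.98
ee_pos: [0.4618, 0.1097, 0.2161]
eef_rot: [0.492, 0.508, 0.493, -0.507]
wrist_force: [0.4, -0.6, 0.2]
gripper_width: 0.0403
scale 3.4782608695652173 33.0333
scale 3.6363636363636362 33.0833
[[ 0.45971913 -0.0041441   0.111     ]
 [ 0.45780397 -0.0680155   0.111     ]
 [ 0.46218092 -0.12396176  0.111     ]]
dev [np.float64(-0.0011689826260384284), np.float64(-0.0013596070077602218), np.float64(0.004527889851983435)]
t 33.13 pos [0.4622 0.1114 0.2154] force [-0.23  0.43 -0.42] w 0.0397 j [ 0.24  0.17 -0.2   1.2  -0.    1.84]
axes [[-0.0, 1.0, -0.03], [-0.01, -0.03, -1.0], [-1.0, -0.0, 0.01]]
shift [-1.4  -4.53 -4.42] turn [-0.01  0.06  0.02]
```

View pics/t28.png

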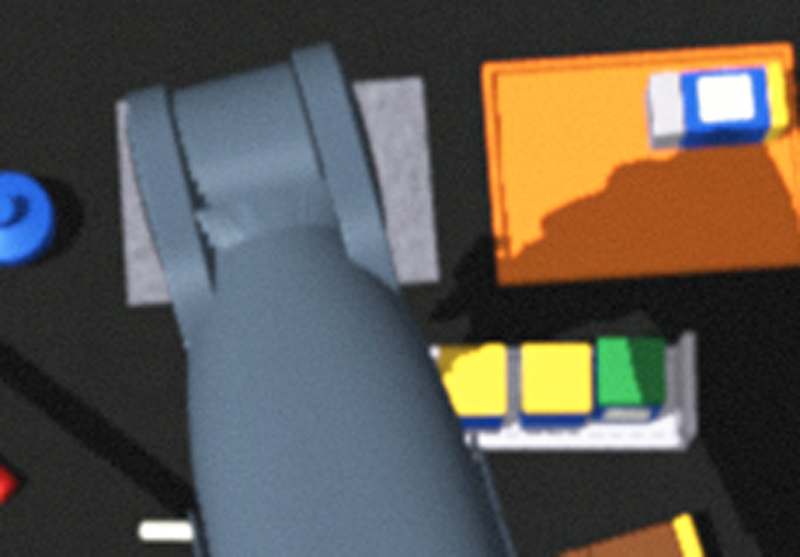

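View pics/s28.png

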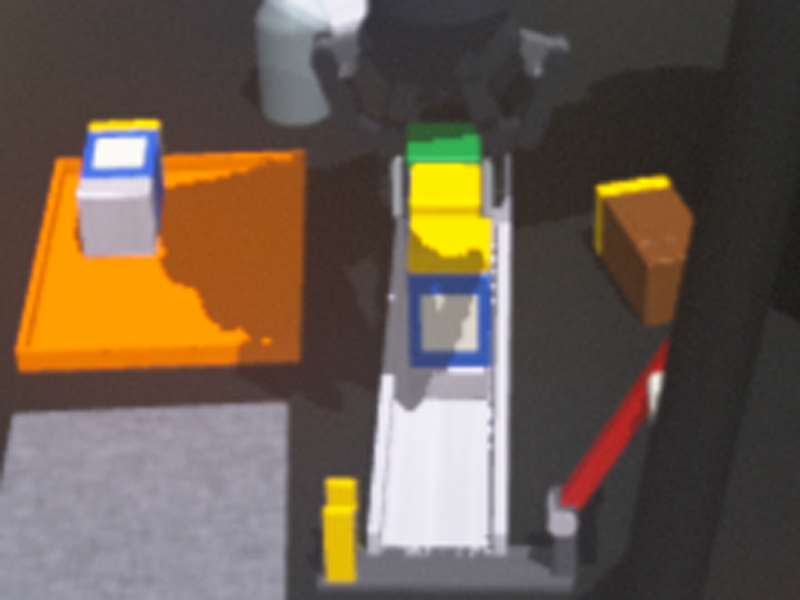

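```bash
python3 -m pendant '[-1.4,-1,-1,0,0,0, -1.4,-2,-2,0,0,0, -1.4,-3.3,-3.3,0,0,0, -1.4,-4.5,-4.5,0,0,0, -1.4,-4.5,-4.5,0,0,0, -1.4,-4.5,-4.5,0,0,0, -1.4,-4.5,-4.5,0,0,0]'; python3 plan.py .35 .227 .149 -.026 0 1; python3 look.py t29 top 190 130 420 290;python3 look.py s29 side 200 150 420 315
```

```text
t: 33.72
ee_pos: [0.3528, 0.2287, 0.2504]
eef_rot: [-0.495, -0.504, -0.494, 0.507]
wrist_force: [0.7, 0.2, -0.3]
gripper_width: 0.04
t 33.72 pos [0.3528 0.2287 0.2504] force [ 0.71  0.22 -0.26] w 0.04 j [ 0.58  0.06 -0.24  1.28 -0.    2.17]
axes [[-0.0, 1.0, -0.02], [-0.0, -0.02, -1.0], [-1.0, -0.0, 0.0]]
shift [ 4.06 -0.1   0.05] turn [0.05 0.05 0.01]
scale 3.4782608695652173 33.7667
scale 3.6363636363636362 33.8167
```

View pics/t29.png

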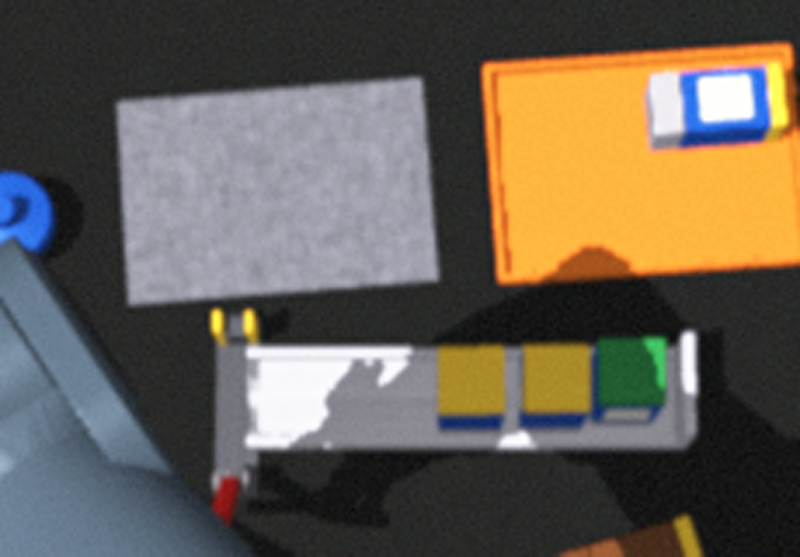

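View pics/s29.png

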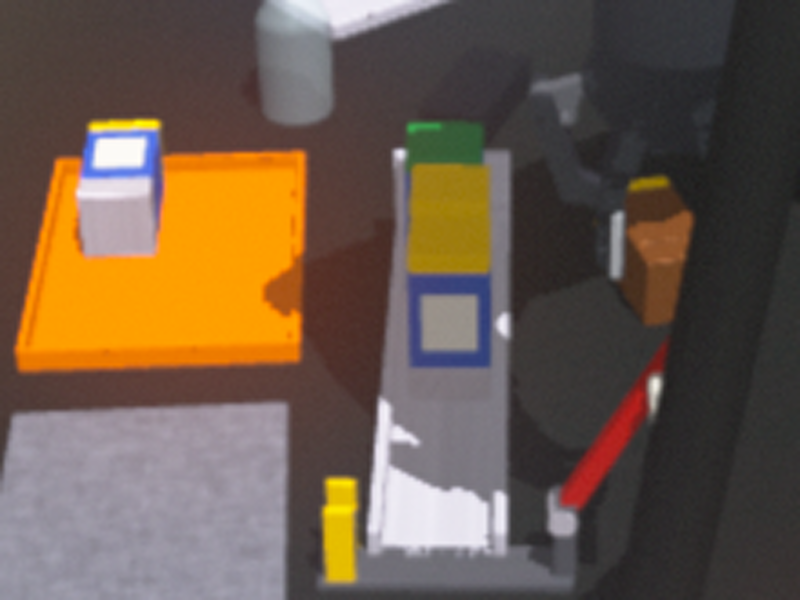

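```bash
python3 -m pendant '[1,-0.1,0.2,0,0,0, 2,-0.1,0.25,0,0,0, 3,-0.1,0.25,0,0,0, 3.7,-0.1,0.25,0,0,0, 4.05,-0.1,0.25,0,0,0, 4.05,-0.1,0.25,0,0,0]';  python3 -m pendant '[0,0,0,0,0,0, 0,0,0,0,0,0, 0,0,0,0,0,0, 0,0,0,0,0,0, 0,0,0,0,0,0, 0,0,0,0,0,0]' 0; python3 plan.py .35 .227 .149 -.026 0 1
```

```text
t: 34.32
ee_pos: [0.35, 0.2203, 0.148]
eef_rot: [-0.493, -0.505, -0.493, 0.509]
wrist_force: [-0.1, 0.6, 0.3]
gripper_width: 0.0399
t: 34.82
ee_pos: [0.3508, 0.2219, 0.1508]
eef_rot: [-0.494, -0.506, -0.493, 0.506]
wrist_force: [-0.9, -1.9, 7.0]
gripper_width: 0.0094
t 34.82 pos [0.3508 0.2219 0.1508] force [-0.9  -1.93  7.01] w 0.0094 j [ 0.57  0.12 -0.44  1.01 -0.    2.16]
axes [[0.0, 1.0, -0.02], [-0.0, -0.02, -1.0], [-1.0, 0.0, 0.0]]
shift [ 0.07 -0.04 -0.2 ] turn [ 0.01  0.02 -0.01]
```

```bash
python3 -m pendant '[-0.2,0.45,0,0,0,0, -0.33,0.9,0,0,0,0, -0.4,1.3,0,0,0,0, -0.44,1.75,0,0,0,0, -0.42,2.15,0,0,0,0, -0.38,2.55,0,0,0,0, -0.28,3,0,0,0,0, -0.15,3.4,0,0,0,0, 0.03,3.75,0,0,0,0, 0.23,4.1,0,0,0,0, 0.23,4.1,0,0,0,0]'; python3 plan.py .35 .227 .149 -.026 0 1;python3 look.py s30 side 200 150 420 315
```

```text
t: 35.73
ee_pos: [0.4541, 0.2189, 0.1432]
eef_rot: [-0.494, -0.506, -0.493, 0.507]
wrist_force: [2.0, -1.9, 0.8]
gripper_width: 0.0093
t 35.73 pos [0.4541 0.2189 0.1432] force [ 2.01 -1.92  0.82] w 0.0093 j [ 0.45  0.27 -0.27  1.04 -0.    2.05]
axes [[-0.0, 1.0, -0.03], [-0.0, -0.03, -1.0], [-1.0, -0.0, 0.0]]
shift [-0.23 -4.17 -0.22] turn [0.01 0.03 0.  ]
scale 3.6363636363636362 35.7833
```

View pics/s30.png

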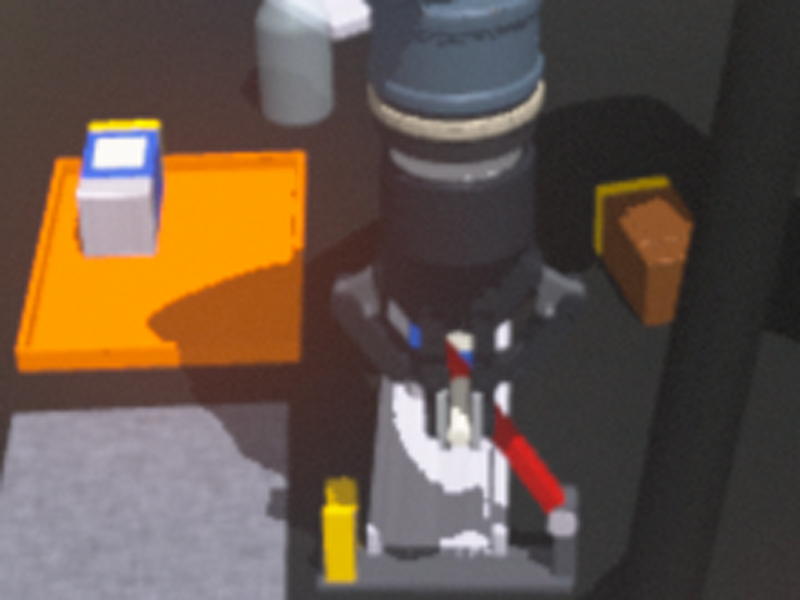

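```bash
python3 -m pendant '[0.25,0.35,0,0,0,0, 0.52,0.66,0,0,0,0, 0.84,0.95,0,0,0,0, 1.16,1.2,0,0,0,0, 1.52,1.42,0,0,0,0, 1.9,1.6,0,0,0,0, 2.3,1.75,0,0,0,0, 2.7,1.85,0,0,0,0, 3.1,1.91,0,0,0,0, 3.35,1.93,0,0,0,0, 3.35,1.93,0,0,0,0]'; python3 plan.py .503 .222 .055 -.026 0 1;python3 look.py s31 side 200 150 420 315
```

```text
t: 36.7
ee_pos: [0.5037, 0.2173, 0.0596]
eef_rot: [0.495, 0.506, 0.492, -0.506]
wrist_force: [10.4, -7.1, 1.8]
gripper_width: 0.0095
t 36.7 pos [0.5037 0.2173 0.0596] force [10.4  -7.11  1.84] w 0.0095 j [ 0.41  0.41 -0.29  0.87 -0.    2.01]
axes [[0.0, 1.0, -0.03], [-0.0, -0.03, -1.0], [-1.0, 0.0, 0.0]]
shift [ 0.18 -0.03 -0.19] turn [ 0.01  0.04 -0.05]
scale 3.6363636363636362 36.75
```

View pics/s31.png

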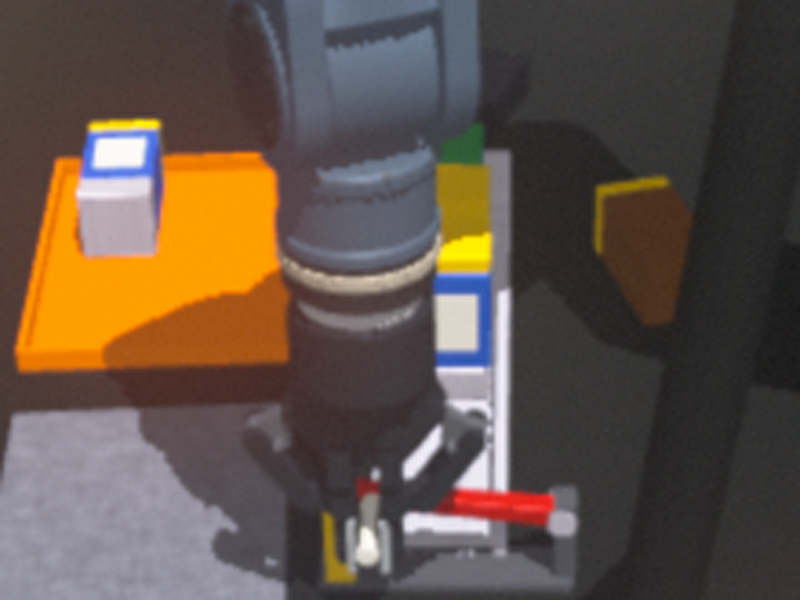

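```bash
python3 -m pendant '[0.1,0,0,0,0,0, 0.2,0,0,0,0,0, 0.2,0,0,0,0,0]';python3 -m pendant '[0.05,0,0,0,0,0, 0.1,0,0,0,0,0, 0.1,0,0,0,0,0]'
```

```text
t: 37.0
ee_pos: [0.5042, 0.2176, 0.0553]
eef_rot: [0.496, 0.507, 0.491, -0.506]
wrist_force: [11.3, -4.7, -4.9]
gripper_width: 0.0097
t: 37.25
ee_pos: [0.5043, 0.2176, 0.0529]
eef_rot: [0.496, 0.507, 0.491, -0.506]
wrist_force: [12.0, -5.7, -3.6]
gripper_width: 0.0091
```

```bash
python3 -m pendant '[0.05,0,0,0,0,0, 0.1,0,0,0,0,0, 0.1,0,0,0,0,0]';python3 -m pendant '[0.05,0,0,0,0,0, 0.1,0,0,0,0,0, 0.1,0,0,0,0,0]'; python3 look.py s32 side 260 230 370 315
```

```text
t: 37.5
ee_pos: [0.5044, 0.2176, 0.0505]
eef_rot: [0.496, 0.507, 0.491, -0.506]
wrist_force: [10.6, -4.3, -2.0]
gripper_width: 0.0096
t: 37.75
ee_pos: [0.5044, 0.2176, 0.048]
eef_rot: [0.496, 0.507, 0.491, -0.506]
wrist_force: [11.5, -6.1, -1.3]
gripper_width: 0.0099
scale 7.0588235294117645 37.8
```

View pics/s32.png

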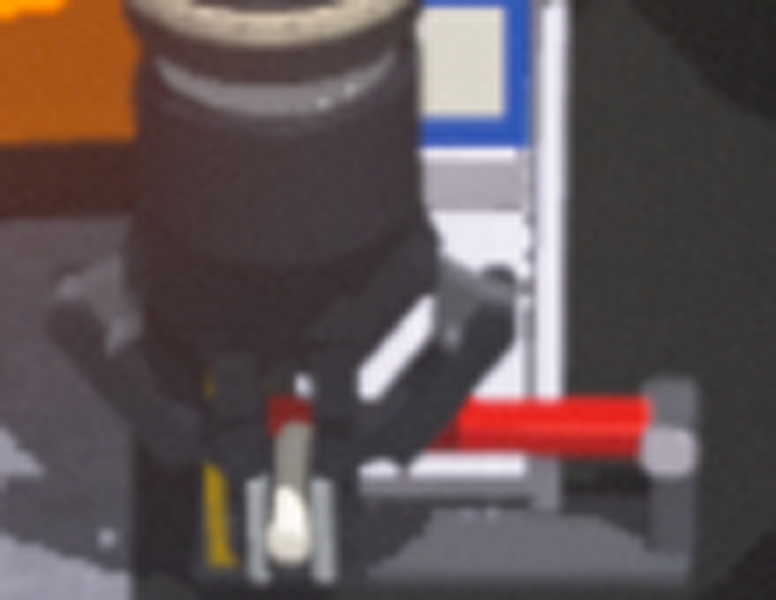

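```bash
python3 -m pendant '[0.04,0,0,0,0,0, 0.08,0,0,0,0,0, 0.08,0,0,0,0,0]';python3 -m pendant '[0.04,0,0,0,0,0, 0.08,0,0,0,0,0, 0.08,0,0,0,0,0]';python3 -m pendant '[0.04,0,0,0,0,0, 0.08,0,0,0,0,0, 0.08,0,0,0,0,0]'
```

```text
t: 38.05
ee_pos: [0.5044, 0.2177, 0.0472]
eef_rot: [0.496, 0.507, 0.491, -0.505]
wrist_force: [6.7, -7.9, 11.4]
gripper_width: 0.0098
t: 38.3
ee_pos: [0.5045, 0.2177, 0.0467]
eef_rot: [0.496, 0.508, 0.491, -0.505]
wrist_force: [2.5, -9.0, 30.0]
gripper_width: 0.0096
t: 38.55
ee_pos: [0.5045, 0.2177, 0.0463]
eef_rot: [0.496, 0.508, 0.491, -0.505]
wrist_force: [-4.3, -11.4, 47.5]
gripper_width: 0.0097
```

```bash
python3 -m pendant '[-0.1,0,0,0,0,0, -0.1,0,0,0,0,0]';python3 -m pendant '[0,0,0,0,0,0, 0,0,0,0,0,0, 0,0,0,0,0,0, 0,0,0,0,0,0]' 34; python3 -m pendant '[-1,0,0,0,0,0, -2.5,0,0,0,0,0, -4,0,0,0,0,0, -6,0,0,0,0,0, -7,0,0,0,0,0, -7,-3,0,0,0,0, -7,-6,0,0,0,0, -7,-6,0,0,0,0, -7,-6,0,0,0,0]';python3 look.py s33 side 180 150 400 315;python3 look.py t33 top 190 130 420 290
```

```text
t: 38.72
ee_pos: [0.5045, 0.2177, 0.0469]
eef_rot: [0.496, 0.508, 0.491, -0.505]
wrist_force: [3.9, -9.3, 26.5]
gripper_width: 0.0091
t: 39.05
ee_pos: [0.5004, 0.2179, 0.0435]
eef_rot: [-0.494, -0.505, -0.494, 0.507]
wrist_force: [0.0, -0.4, 0.3]
gripper_width: 0.034
t: 39.8
ee_pos: [0.3473, 0.2211, 0.2187]
eef_rot: [-0.494, -0.505, -0.494, 0.507]
wrist_force: [-0.8, -0.4, -0.1]
gripper_width: 0.0341
scale 3.6363636363636362 39.85
scale 3.4782608695652173 39.9
```

View pics/s33.png

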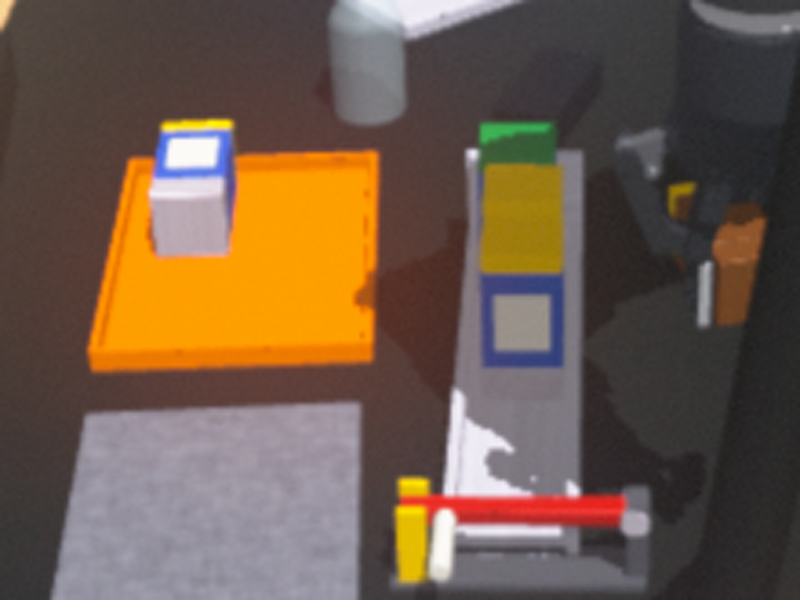

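View pics/t33.png

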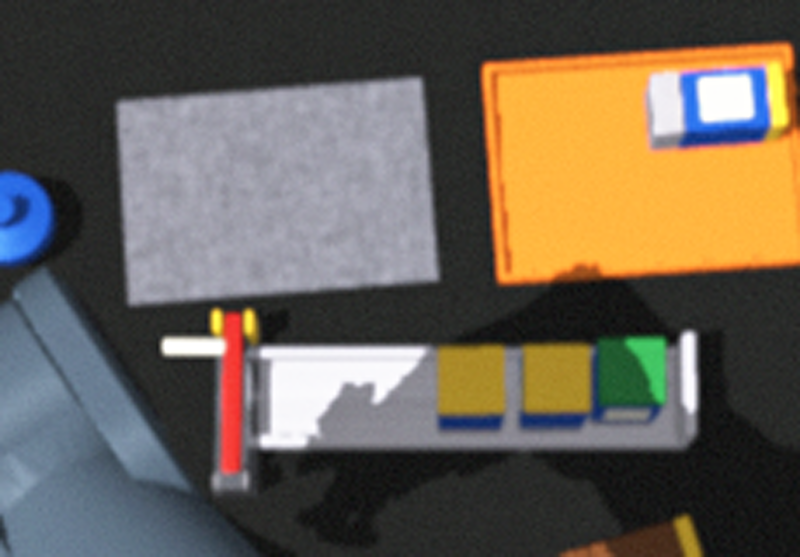

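Run:
```python
from h import *
T=manip.camera("top");S=manip.camera("side")
t=lambda x,y:np.array([190+x/3.4783,130+y/3.4783]); s=lambda x,y:np.array([180+x/3.6364,150+y/3.6364])
print("tip",tri(T,t(233,315),S,s(402,500)),"hinge end",tri(T,t(231,472),S,s(626,500)))
print("pin out",tri(T,t(164,347),S,s(440,577)),"in",tri(T,t(222,345),S,s(447,514)))
q=[(652,75),(765,67),(771,137),(655,147)]
print(unproj(T,[t(*v) for v in q],.055).round(3))
```

```text
tip [0.52623938 0.17779684 0.05027694] hinge end [0.4024829  0.1810705  0.05078018]
pin out [0.50418852 0.23304783 0.04098142] in [0.50217182 0.18705072 0.04761017]
[[ 0.711 -0.157  0.055]
 [ 0.714 -0.247  0.055]
 [ 0.657 -0.248  0.055]
 [ 0.652 -0.157  0.055]]
```

```bash
python3 -m pendant '[-1,0,0,0,0,0, -1,0,0,0,0,0, -1,0,0,0,0,0]'; python3 -c "
from cell import manip; print(manip.close_job())"
```

```text
t: 40.25
ee_pos: [0.3526, 0.2225, 0.2447]
eef_rot: [-0.494, -0.506, -0.493, 0.506]
wrist_force: [1.0, -0.7, 0.5]
gripper_width: 0.0345
the job is handed in; nothing more can be done
None
```

The job is done and handed in at about t = 40 s. It reports no verdict, so what follows is from my own checks.

- **Bar up:** I gripped the white pin and swung the red bar from about 0.25 rad to about 2.0 rad, where it stayed.
- **Sorting:** Three cartridges were on the pad.

| Cartridge on the pad | Weight felt | Where it went |
|---|---|---|
| Far left | about 629 g | Lying on the tray floor |
| Near right | about 235 g | Upright in the lane |
| Far right | about 278 g | Upright in the lane |

- **Bar down:** I swung the bar back and pressed until it met its stop, with about 47 N at the wrist. I then released the pin and backed away.

**Last checks:**
- The bar measures level, with its tip and hinge end both at z about 0.050 m, so its angle is close to 0.
- The two lane cartridges measured about 1 mm off the lane's centre line. The spare stands in place; its two camera readings put it 3 to 4.5 mm off the centre line.
- The heavy cartridge lies within the tray, and the pad is empty.
- The wrist force reads about zero with the gripper clear of everything.

**One slip:** the first cartridge, on its way into the lane, touched the spare and leaned it by roughly 0.1 rad. It rocked back to its original spot once I moved away.

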